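# Charge the countertop smoker with its loading boat

## Robot

A 6-joint arm with a two-finger parallel gripper is mounted at the origin on a cart in front of the work surface, level with it; the furniture and walls round the work are solid. World frame = base frame: x ahead of the robot, y to its left, z up, the work surface at z = 0. Lengths are in m, angles in degrees, forces in N, time in s.
With the tool pointing down it reaches from about 0.4 to 0.825 m from the base axis. Payload 7 kg.
Tool frame: the origin (TCP) lies on the centre line of the jaws, within the pads' length; the fingertips stand r.nose_length ahead of it and the grasp point (between the pads) lies 2 mm behind it (r.nose_length is the distance from the TCP to the fingertips, in m); z points along the fingers, y is the direction in which the jaws open and shut (so a half turn about z gives the same grasp; the last joint's range is limited). The gripper opens to 88 mm and grips with 3 to 60 N. Pads are 19 mm wide; open, the fingers measure 130 mm over their backs; the gripper's body (78 mm by 193 mm) begins 47 mm behind the grasp point.
Start: joints at [79.647, 20.546, 0.682, 0, -70.136, -16.507], TCP at [0.305, 0.602, 0.244] pointing down, gripper open.
Joint ranges: [-176.03, 176.03], [-82.01, 121.73], [-58.28, 71.71], [-173.87, 95.51], [-174.79, -0.11], [-173.66, 173.66]. Speed limits (degrees/s): [136.94, 136.94, 172.46, 180, 180, 180].

## Interface

Orientations are given as [roll, pitch, yaw] about the fixed x, y, z axes, in that order (R = Rz(yaw) Ry(pitch) Rx(roll)).
In Python, from plant import r gives the robot as it stands.
- The arm moves only by the tool apply_moves, never from a script. Its argument "targets" is a list of rows, each a list of 3 entries, a list of its own where there are three numbers: the shift along the tool's x, y, z scaled (see below), then the turn, a rotation vector about the tool's x, y, z scaled (see below), then the finger opening in mm, from 0 to 87.6. A call has 1 to 5 rows; each row shifts and turns the pose as measured when the row begins, along the tool's axes as they then stand; what a row does not reach is not made up. The controller multiplies each number of a shift by 0.04 m and each number of a turn by 8 degrees. A row lasts 1/10 s, in which the tool goes at most 50 mm and 8.59 degrees, less where a joint would pass 70% of its speed; a pose out of reach is approached as far as the arm can. A call with a number of a shift or a turn outside -1 to 1 is refused whole. A call with a gripper value outside its range is refused whole. The fingers move at their own pace and stop on an object; "squeeze" is the grip in N (left out, the last holds). Time passes only in rows, so rows that do not move let the fingers close. It gives the time, the measured TCP pose, the force and the opening at its end, in the units of the state.
- r.get_state(): the state, without advancing time (a new reading comes with each control period).
- r.capture(name): name is "scene" or "top" or "wrist"; returns a dict with "img" (384x512x3 uint8, blue, green, red), "z_map" (384x512 float32, m along the optical axis (not along the pixel's ray), 0 where there is no reading), "fx", "fy", "cx", "cy" (pixels), "k1" (the pictures are not rectified: a ray, as slopes to the right and down, at radius r is drawn at 1 + k1 r^2 times it, then the intrinsics apply), "camera_from_world" (4x4, takes a point from world to camera coordinates); the wrist camera has in their place "mount" (4x4, takes a point from camera to tool coordinates, whose origin is the TCP and whose axes are the flange's). Camera axes: x right, y up, looking along -z (the intrinsics and any distortion apply to the point x, -y, -z); pixel columns grow to the right and rows downward; lengths in m; the calibration is good to about 2 mm. A picture is of the moment at which its call begins: read the wrist's pose just before it.
- r.close_job(): hands the job in, once; it reports no verdict.
The state is a dict: "time_s": time; "joints": joint angles; "qd": joint speeds; "joint_torque": joint torques, N m; "tcp_pos": TCP position; "eef_rot": TCP orientation; "contact_force": force on the tool from outside, world axes, zero at the start; "moment": the same for the moment, N m; "gripper_width": finger opening in m.
Only numpy, scipy, OpenCV 4.12 (cv2) and the standard library are available. Lean on these libraries where they do the work, as an engineer would, in place of code of your own. Each camera call takes 0.05 s, during which the arm holds its last target.

## Task

Pick up the loaded steel boat by its handle and slide it level, with the wooden plug still in it, through the slot in the front of the smoker. Tip it nose down inside so that the plug rolls out into the smoker, then draw the boat out and lay it, empty and upright, back inside the wooden tray. The boat must not touch the smoker on the way in, while tipping or on the way out, and leave the kettle, mug, bean tin and spice jar where they stand.

Things in the scene. Friction and masses are not known exactly. Their poses are not given: they have to be found in the camera images.
- smoker: Countertop smoker: fixed box, 192 deep (x) x 204 wide (y) x 172 high. Origin on the worktop under the middle of its front; own +x points into it (away from the robot), +y to its left, +z up. Its front is a dark 5 mm cover plate, outer face at x = 0, with one slot. Behind it an open chamber 180 deep, 190 wide, roof underside at z 166, top at 172; its floor slopes down from z 43 at the front to 22 at the rear.
- slot (a point): Centre of the rectangular slot in the cover plate, 92 wide and 70 high (y -46 to +46, z 80 to 150 in the smoker), in the plane of the plate's outer face: x 0, y 0, z 115 mm in the smoker; axes as the smoker's.
- tray: Shallow open wooden tray, fixed, 135 (own x) x 270 (own y) x 38 mm high, walls 7 mm. Origin under its centre; own +y is its long axis and points roughly away from the robot. Inside floor 120 x 256 mm, 6 mm above the worktop.
- boat: Loose steel loading boat, 0.16 kg, 190 long, 68 wide. Origin on the underside, mid trough; own +x points to the nose, +z up. Trough x -40 to 40: floor 3 thick, side walls 24 high, rear wall 28 high, front lip 2.5 mm above the floor. A stem 12 wide (z 18 to 27) runs from the rear wall back to the handle. It starts in the tray, nose to the tray's +y end, and rests there on its trough.
- boat_nose (a point): On top of the boat's floor at the front end (x 40, y 0, z 3 mm in the boat).
- boat_grip (a point): Where to grip the handle, an upright black plate 12 mm thick (y), x -150 to -108, z 18 to 66 in the boat; this point is at x -129, y 0, z 53 mm in the boat; axes as the boat's.
- plug_center (a point): Centre of the smoking-wood plug: loose plain round of wood, 32 diameter x 56 long, about 40 g, lying across the boat's trough. It rolls along the trough; the lip holds it while the boat is about level and moved smoothly, and it rolls out over the lip when the nose points down 35 degrees or more.
- kettle: Black jug kettle, 216 high, standing beyond the tray to the right; bystander. Origin under its middle.
- mug: Dark mug, 94 high, standing to the left; bystander. Origin under its middle.
- bean_tin: Food tin, 75 diameter x 58 high, standing to the left; bystander. Origin under its middle.
- spice_jar: Small spice jar, 44 diameter x 100 high, standing to the left; bystander. Origin under its middle.
Things that resemble listed ones, but are neither listed nor needed, are in the scene too. There is more than one size of the part that bears plug_center; the job needs the largest.

How it is judged (in metres and radians):
On the way, in this order (a step that is already met when the one before it is completed fails the run):
1. the boat's nose is at least 40 mm inside the slot, the boat within 20 degrees of level and the plug still in it (x of boat_nose in the frame of slot above 0.04 m and y of boat_nose in the frame of slot between -0.046 and 0.046 m and z of boat_nose in the frame of slot between -0.035 and 0.035 m and angle between boat's own z axis and vertical below 0.35 rad and x of plug_center in the frame of boat between -0.04 and 0.04 m and z of plug_center in the frame of boat between 0.01 and 0.03 m), for 0.1 s.
2. the boat is tipped (by 12 degrees or more) inside the smoker and the plug has left it into the chamber (x of boat_nose in the frame of slot above 0.03 m and angle between boat's own z axis and vertical above 0.2 rad and x of plug_center in the frame of smoker above 0.01 m and z of plug_center in the frame of smoker below 0.075 m and x of plug_center in the frame of boat above 0.04 m), for 0.05 s.
At the end, for the whole second after the job is handed in: The plug lies inside the smoker's chamber (its centre below 75 mm), and the empty boat rests upright (within 6 degrees) and still on the tray's floor, nose and handle both inside the tray walls, either way round (x of plug_center in the frame of smoker between 0.005 and 0.185 m and y of plug_center in the frame of smoker between -0.095 and 0.095 m and z of plug_center in the frame of smoker below 0.075 m and y of boat_nose in the frame of tray between -0.13 and 0.13 m and x of boat_nose in the frame of tray between -0.062 and 0.062 m and y of boat_grip in the frame of tray between -0.13 and 0.13 m and x of boat_grip in the frame of tray between -0.062 and 0.062 m and z of boat in the frame of tray below 0.013 m and angle between boat's own z axis and vertical below 0.1 rad and linear speed of boat below 0.02 m/s); the robot touches nothing.
It fails at once if the boat touches the smoker with more than 1 N (contact force between boat and smoker above 1 N).
It fails at once if a bystander (kettle, mug, bean tin, spice jar) is moved more than 20 mm (distance of any of kettle, mug, bean_tin, spice_jar from where it was at the start of the episode above 0.02 m).
It also fails if it takes over 59 s, if anything falls off the work surface, if the arm or the gripper's body presses on something with over 40 N, if the wrist force passes 120 N, or if a joint passes its speed limit or range.

## Working session

There is one attempt and no reset: what is moved stays moved. The work goes in short steps, Python scripts to look and compute and a tool call to move; the robot and the scene stay as the last step left them, time stands still between calls to the robot, and variables do not carry over. Pictures are saved under pics/ and viewed, and the job is handed in when it is done.

Besides the shell and the picture viewer there is one more tool, called after "Emit:" in YAML: its name, and indented under it one key for each argument. apply_moves: Moves the arm, as the interface text tells. Its arguments: {"type":"object","properties":{"targets":{"type":"array","items":{"type":"array"}},"squeeze":{"type":"number"}},"required":["targets"]}

```bash
ls; mkdir -p pics
python3 - <<'E'
from plant import r
import cv2,numpy as np
s=r.get_state()
for k,v in s.items(): print(k,np.round(v,4))
print(r.nose_length)
for n in ["scene","top","wrist"]:
    c=r.capture(n); cv2.imwrite(f"pics/{n}0.png",c["img"])
    np.savez(f"{n}0.npz",**c)
    print(n,{k:np.round(v,3).tolist() for k,v in c.items() if k not in("img","z_map")})
E
```

```text
pics
time_s 0.0
joints [ 7.96473e+01  2.05908e+01  6.31800e-01 -1.75000e-02 -7.01342e+01
 -1.65050e+01]
qd [ 2.760e-02  1.147e-01 -9.500e-03  1.000e-04  1.520e-02  4.200e-03]
joint_torque [ 7.00000e-04 -5.82714e+01  2.93043e+01  6.99710e+00  6.70000e-03
 -2.00000e-04]
tcp_pos [0.3048 0.6017 0.2426]
eef_rot [ 1.799058e+02 -1.070000e-02 -2.686360e+01]
contact_force [ 0.1103  0.5785 -0.1051]
moment [-0.022  -0.0014 -0.0072]
gripper_width 0.0876
0.017
scene {'fx': 349.059, 'fy': 349.059, 'cx': 261.314, 'cy': 191.163, 'k1': 0.001, 'camera_from_world': [[0.856, -0.517, 0.014, -0.437], [0.194, 0.345, 0.918, -0.222], [-0.48, -0.783, 0.396, -0.667], [0.0, 0.0, 0.0, 1.0]]}
top {'fx': 381.843, 'fy': 381.843, 'cx': 251.959, 'cy': 192.755, 'k1': -0.013, 'camera_from_world': [[0.02, -1.0, -0.01, 0.086], [0.984, 0.018, 0.18, -0.582], [-0.179, -0.013, 0.984, -1.071], [0.0, 0.0, 0.0, 1.0]]}
wrist {'fx': 339.667, 'fy': 339.667, 'cx': 259.547, 'cy': 188.734, 'k1': -0.082, 'mount': [[-0.0, 0.956, 0.293, 0.079], [1.0, 0.001, -0.001, -0.001], [-0.001, 0.293, -0.956, -0.14], [0.0, 0.0, 0.0, 1.0]]}
```

View pics/scene0.png

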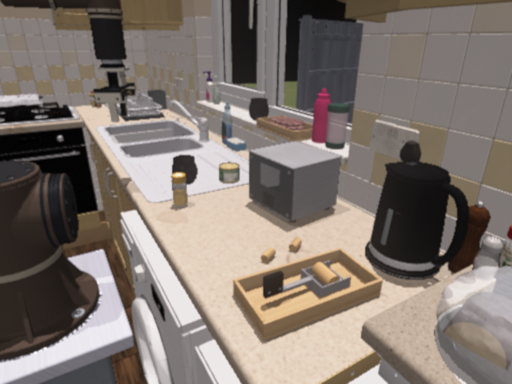

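View pics/top0.png

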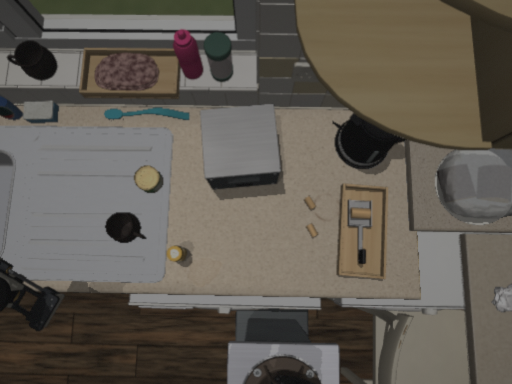

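View pics/wrist0.png

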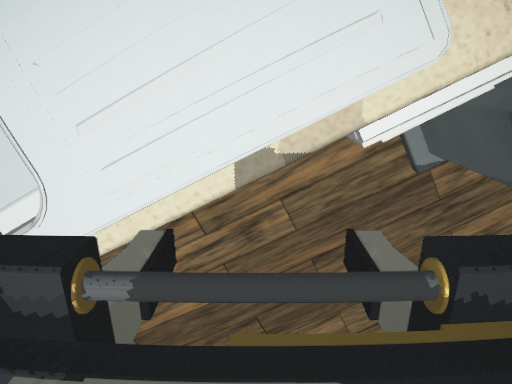

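The scene view shows the tray at (308,290) with the boat inside it, the black handle at (272,285) and a plug at (325,272). The smoker is at (293,180) with its dark front facing us. In the top view the tray is at (362,230), the boat's plug at (361,213) and the smoker's front edge at about (243,182).

Plug candidates are the one lying in the boat (361,213 top) and two loose, smaller ones at (310,202) and (312,230). I choose the one in the boat and will check it in a close crop.

```bash
cat > h.py <<'E'
import numpy as np,cv2
def load(n): return dict(np.load(n+".npz"))
def rays(c,uv):
    uv=np.asarray(uv,float).reshape(-1,2)
    d=(uv-[c["cx"],c["cy"]])/[c["fx"],c["fy"]]
    s=d.copy()
    for _ in range(20): s=d/(1+c["k1"]*(s**2).sum(1,keepdims=True))
    return s
def cfw(c,st=None):
    if "camera_from_world" in c: return c["camera_from_world"]
    from scipy.spatial.transform import Rotation as R
    T=np.eye(4);T[:3,:3]=R.from_euler("xyz",st["eef_rot"],degrees=True).as_matrix();T[:3,3]=st["tcp_pos"]
    return np.linalg.inv(T@c["mount"])
def cloud(c,M=None):
    M=cfw(c) if M is None else M
    h,w=c["z_map"].shape
    u,v=np.meshgrid(np.arange(w),np.arange(h))
    s=rays(c,np.c_[u.ravel(),v.ravel()]); z=c["z_map"].ravel()
    P=np.c_[s[:,0]*z,-s[:,1]*z,-z]
    W=np.linalg.inv(M)
    return (P@W[:3,:3].T+W[:3,3]).reshape(h,w,3)
def onplane(c,uv,zw,M=None):
    M=cfw(c) if M is None else M
    s=rays(c,uv);W=np.linalg.inv(M)
    d=np.c_[s[:,0],-s[:,1],-np.ones(len(s))]@W[:3,:3].T;o=W[:3,3]
    t=(zw-o[2])/d[:,2]
    return o+d*t[:,None]
def proj(c,P,M=None):
    M=cfw(c) if M is None else M
    P=np.atleast_2d(P);q=P@M[:3,:3].T+M[:3,3]
    s=np.c_[q[:,0]/-q[:,2],-q[:,1]/-q[:,2]]
    return s*(1+c["k1"]*(s**2).sum(1,keepdims=True))*[c["fx"],c["fy"]]+[c["cx"],c["cy"]]
E
python3 - <<'E'
from h import *
t=load("top0");s=load("scene0")
C=cloud(t)
for uv in [(300,260),(361,213),(361,230),(362,258),(345,240),(378,240),(240,145),(310,202),(312,230),(365,140)]:
    print(uv,np.round(C[uv[1],uv[0]],4))
im=t["img"][175:290,325:400]; cv2.imwrite("pics/t_tray.png",cv2.resize(im,None,fx=5,fy=5,interpolation=cv2.INTER_CUBIC))
im=t["img"][95:200,190:290]; cv2.imwrite("pics/t_smoker.png",cv2.resize(im,None,fx=5,fy=5,interpolation=cv2.INTER_CUBIC))
im=s["img"][225:335,225:390]; cv2.imwrite("pics/s_tray.png",cv2.resize(im,None,fx=4.5,fy=4.5,interpolation=cv2.INTER_CUBIC))
im=s["img"][135:225,240:345]; cv2.imwrite("pics/s_smoker.png",cv2.resize(im,None,fx=6,fy=6,interpolation=cv2.INTER_CUBIC))
E
```

```text
(300, 260) [ 0.3886 -0.0495  0.0017]
(361, 213) [ 0.5278 -0.2245  0.0418]
(361, 230) [ 0.4784 -0.2246  0.0357]
(362, 258) [ 0.3968 -0.2154  0.0708]
(345, 240) [ 0.4504 -0.1847  0.0025]
(378, 240) [ 0.4521 -0.2834  0.0038]
(240, 145) [0.6889 0.1304 0.1716]
(310, 202) [ 0.5617 -0.0783  0.0176]
(312, 230) [ 0.4769 -0.0829  0.0228]
(365, 140) [ 0.7028 -0.2007  0.1894]
```

View pics/t_tray.png

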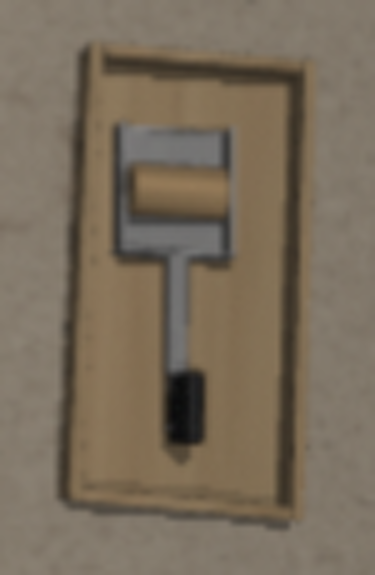

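View pics/t_smoker.png

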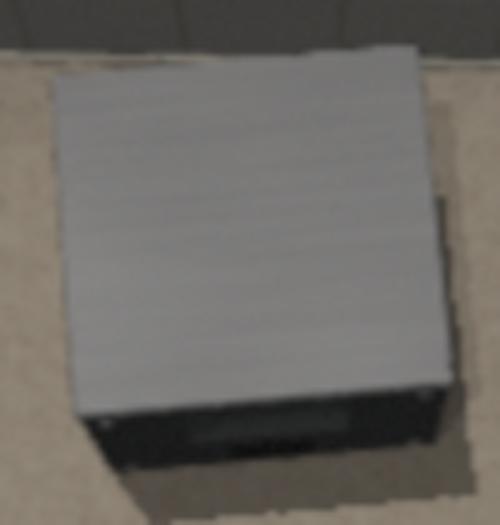

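View pics/s_tray.png

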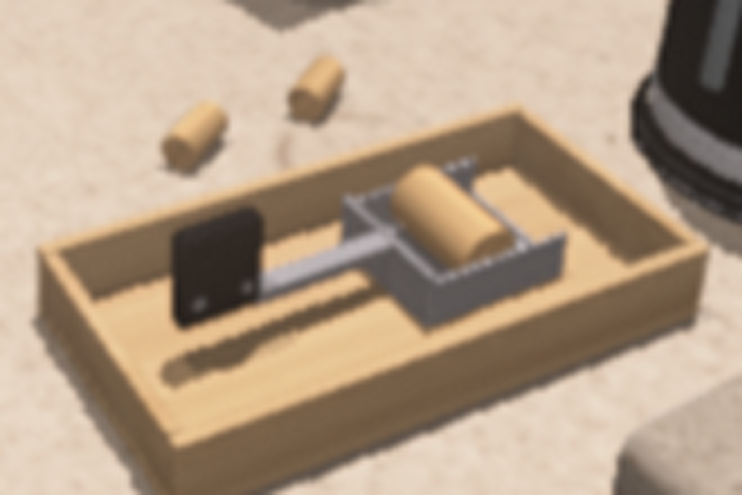

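View pics/s_smoker.png

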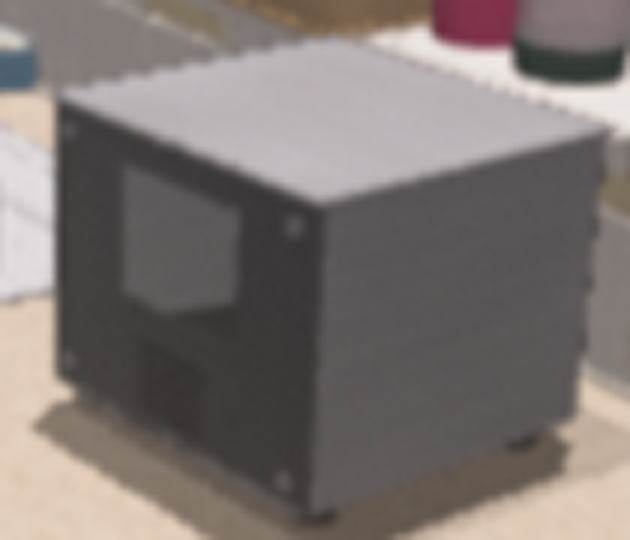

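The tray crop shows one large plug lying across the boat, clearly bigger than the two loose ones, so the choice holds. The scene crop of the smoker shows the slot at crop (125–240, 160–315). Next I fit the poses.

Run:
```python
from h import *
t=load("top0");s=load("scene0")
Ct=cloud(t);Cs=cloud(s)
def rect(P):
    (c,sz,a)=cv2.minAreaRect((P[:,:2]*1000).astype(np.float32)); return np.round(c,1),np.round(sz,1),round(a,2)
# worktop level
for n,C in(("top",Ct),("scene",Cs)):
    for nm,(x0,x1,y0,y1) in {"table":(.4,.55,0,.1)}.items():
        m=(C[...,0]>x0)&(C[...,0]<x1)&(C[...,1]>y0)&(C[...,1]<y1)&(abs(C[...,2])<.03);print(n,nm,np.median(C[m][:,2]),m.sum())
    m=(abs(C[...,2]-.172)<.008)&(C[...,0]>.5)&(C[...,0]<.9)&(C[...,1]>-.02)&(C[...,1]<.3)
    print(n,"smoker top",rect(C[m]),np.median(C[m][:,2]),m.sum())
    # front face
    m=(C[...,2]>.02)&(C[...,2]<.16)&(C[...,0]>.54)&(C[...,0]<.66)&(C[...,1]>.02)&(C[...,1]<.24)
    P=C[m]; print(" front pts",len(P))
    rng=np.random.default_rng(0);best=None
    for _ in range(500):
        q=P[rng.choice(len(P),3,False)];nn=np.cross(q[1]-q[0],q[2]-q[0])
        if np.linalg.norm(nn)<1e-6: continue
        nn/=np.linalg.norm(nn)
        if abs(nn[0])<.9: continue
        k=abs((P-q[0])@nn)<.002
        if best is None or k.sum()>best.sum():best=k
    if best is not None:
        Q=P[best];c=Q.mean(0);nn=np.linalg.svd(Q-c,full_matrices=False)[2][2];nn*=np.sign(nn[0]);print(" plane",best.sum(),c,nn,"yaw",np.degrees(np.arctan2(nn[1],nn[0])), "d",nn@c)
    # tray: wall tops
    m=(abs(C[...,2]-.038)<.006)&(C[...,0]>.33)&(C[...,0]<.65)&(C[...,1]>-.32)&(C[...,1]<-.13)
    # table footprint: everything >.02 in this region
    m2=(C[...,2]>.03)&(C[...,0]>.33)&(C[...,0]<.65)&(C[...,1]>-.31)&(C[...,1]<-.13)
    print(n,"tray",rect(C[m2]),m2.sum())
    m=(C[...,2]>.058)&(C[...,2]<.085)&(C[...,0]>.35)&(C[...,0]<.5)&(C[...,1]>-.29)&(C[...,1]<-.16)
    print(n,"handle top",rect(C[m]),np.median(C[m][:,2]),m.sum(),C[m].mean(0))
```

```text
top table -4.749292704209207e-05 1636
top smoker top (array([746.2, 139.8]), array([314. , 301.1]), 88.89) 0.17198569290851712 5392
 front pts 716
 plane 562 [0.60800664 0.12372066 0.08671969] [9.94087347e-01 1.08582152e-01 5.11891651e-04] yaw 6.233590123821491 d 0.6178899499653038
top tray (array([ 495.7, -220. ]), array([308.4, 179.9]), 0.01) 7899
top handle top (array([ 402.4, -218.8]), array([11.6, 39.3]), 87.15) 0.0705912920330668 78 [ 0.40280695 -0.2181734   0.06987043]
scene table -0.0031018334245676016 1055
scene smoker top (array([747.8, 134.8]), array([307.8, 303. ]), 89.67) 0.1687010391457437 1658
 front pts 2161
 plane 1404 [0.60803921 0.10982754 0.08588084] [ 0.99388473  0.11040607 -0.00190806] yaw 6.338735955778795 d 0.6162826509861289
scene tray (array([ 493.6, -213.4]), array([182.8, 300.8]), 86.77) 3022
scene handle top (array([ 400.5, -223. ]), array([13.4, 40.7]), 89.59) 0.06693497975714346 169 [ 0.3996436  -0.22556758  0.06583321]
```

Run:
```python
from h import *
t=load("top0");s=load("scene0")
px=np.array([(78,413),(450,383),(417,47),(55,78)])/5+[190,95]-.4
Q=onplane(t,px,.172);print(np.round(Q,4))
e=[Q[1]-Q[0],Q[2]-Q[1],Q[3]-Q[2],Q[0]-Q[3]]
print([round(np.linalg.norm(v)*1000,1) for v in e],[round(np.degrees(np.arctan2(v[1],v[0])),2) for v in e])
print("front mid",(Q[0]+Q[1])/2,"centre",Q.mean(0))
# slot edges in scene by front plane; box edges as well
n=np.array([np.cos(np.radians(6.3)),np.sin(np.radians(6.3)),0]);d=.6163
def onpl(c,uv):
    r=rays(c,uv);W=np.linalg.inv(c["camera_from_world"]);v=np.c_[r[:,0],-r[:,1],-np.ones(len(r))]@W[:3,:3].T;o=W[:3,3]
    return o+v*((d-o@n)/(v@n))[:,None]
px=np.array([(122,163),(240,207),(122,292),(240,318),(57,95),(322,207),(57,380),(318,512)])/6+[240,135]-.4
P=onpl(s,px);l=np.array([-n[1],n[0],0])
print(np.c_[np.round(P,4),np.round(P@l,4)])
im=t["img"][175:290,325:400].copy()
# boat crops pixel points: handle top at (186,372..)...
C=cloud(t)
for x in range(355,369): print(x,np.round(C[244:268:2,x,2]*1000).astype(int))
for y in range(198,232,2): print(y,np.round(C[y,343:382:2,2]*1000).astype(int))
```

```text
[[0.5985 0.2204 0.172 ]
 [0.6183 0.0234 0.172 ]
 [0.8074 0.0427 0.172 ]
 [0.7863 0.2409 0.172 ]]
[np.float64(197.9), np.float64(190.2), np.float64(199.3), np.float64(189.0)] [np.float64(-84.27), np.float64(5.84), np.float64(96.08), np.float64(-173.75)]
front mid [0.60836786 0.12187482 0.172     ] centre [0.70262159 0.13185359 0.172     ]
[[ 0.6021  0.1623  0.1469  0.0953]
 [ 0.6119  0.0737  0.1502  0.0061]
 [ 0.6023  0.161   0.0793  0.0939]
 [ 0.6122  0.0708  0.0961  0.0032]
 [ 0.5961  0.2166  0.168   0.1499]
 [ 0.6179  0.0196  0.1662 -0.0484]
 [ 0.5961  0.2166  0.0102  0.1499]
 [ 0.6188  0.0115  0.0196 -0.0565]]
355 [6 7 3 4 2 5 7 7 8 8 7 5]
356 [ 6  8  6  1 10  5  8  6  5  7  5  7]
357 [4 4 0 7 7 3 6 2 6 3 6 1]
358 [33 34 29 36 36 34 33 34 37 32  6  9]
359 [33 29 32 47 43 44 49 45 47 48  7  7]
360 [35 34 36 58 57 59 59 57 59 52  4  6]
361 [32 33 32 66 69 69 69 64 69 66  3 10]
362 [ 9  8  7 74 71 71 70 71 70 68  9  7]
363 [ 4  6  3 72 75 74 71 74 73 71  7  7]
364 [10  3  4 71 70 71 72 72 71 72 10  6]
365 [ 9  7  7 70 69 74 69 73 70 72  6  4]
366 [ 5  7  3  2  8  6  4  4 10  4  2  6]
[... 518 characters left out ...]
 40 44 41 42 38 42 40 34  8  8  7  7  8]
212 [41  7 13 32 36 40 41 40 39 40 41 40 45 42 31  5  2  5  6  8]
214 [42  4  8 29 38 39 40 42 39 40 40 40 38 40 31  9  3  1  2  6]
216 [40  7  9 28 34 35 32 35 35 34 36 38 38 41 33  8  9  7  8  7]
218 [38  6 15 31  6 12 11  7  6 11 21 27 30 19 30  5  6 11  7  6]
220 [ 5  7 15 27  5  8  9 10  6 11 10 10  7 16 24 10  6  7  3  9]
222 [ 7  2 12 26  5 10 11 13  8 10  9 11 13 17 28  9  5  3  6  6]
224 [ 5  7 12 32 31 34 10  9 12  9 10  4 11 11 32  4  6  4  8  4]
226 [ 5 10  8  5  9  6  8 10 36 34 23 23 26 32 32  8  8  4  3  7]
228 [ 8  7  4  7  3  5  9  6 36 36  4  4 10  5  7  4  4  5  8  5]
230 [ 3  8  5  6  6  6  6  8 36 36  4  4  7  8  5  7  7  6  7 11]
```

Run:
```python
from h import *
t=load("top0");s=load("scene0")
C=cloud(t)
def px(*a): return np.array(a)/5+[325,175]-.4
print("handle top corners",np.round(onplane(t,px((170,372),(206,371),(203,442),(170,443)),.072),4))
q=onplane(t,px((117,125),(236,127),(233,260),(114,256)),.030);print("trough",np.round(q,4), q.mean(0))
print("stem",np.round(onplane(t,px((176,258),(177,365)),.033),4))
print("tray out",np.round((Q:=onplane(t,px((90,45),(315,62),(297,520),(63,503)),.038)),4),Q.mean(0))
m=(C[...,2]>.058)&(C[...,2]<.085)&(C[...,0]>.35)&(C[...,0]<.5)&(C[...,1]>-.29)&(C[...,1]<-.16)
# overlay hypothesis
```

```text
handle top corners [[ 0.4216 -0.2063  0.072 ]
 [ 0.4225 -0.2266  0.072 ]
 [ 0.3831 -0.2236  0.072 ]
 [ 0.3822 -0.2052  0.072 ]]
trough [[ 0.5691 -0.1901  0.03  ]
 [ 0.5691 -0.2612  0.03  ]
 [ 0.4895 -0.2566  0.03  ]
 [ 0.4906 -0.1864  0.03  ]] [ 0.52956892 -0.22359054  0.03      ]
stem [[ 0.4898 -0.2222  0.033 ]
 [ 0.4273 -0.2209  0.033 ]]
tray out [[ 0.616  -0.1733  0.038 ]
 [ 0.608  -0.3074  0.038 ]
 [ 0.3402 -0.2856  0.038 ]
 [ 0.3473 -0.1519  0.038 ]] [ 0.47788351 -0.22954453  0.038     ]
```

Measured so far:

| Item | Position (m) | Yaw (degrees) |
|---|---|---|
| Boat grip point | about (0.401, -0.218, 0.059) | -2.7 (boat) |
| Tray | centre (0.478, -0.230) | -4.5 (long axis) |
| Smoker | front middle (0.608, 0.122) | 6.2 |

Next is a small planner that turns a target pose into row units.

```bash
cat > plan.py <<'E'
import numpy as np
from scipy.spatial.transform import Rotation as R, Slerp
from plant import r
def tool(yaw,pitch=0):
    # boat-aligned frame: yaw about z, then pitch nose-down positive about boat y; tool = that * Rx(180)
    return R.from_euler("z",yaw,degrees=True)*R.from_euler("y",pitch,degrees=True)*R.from_euler("x",180,degrees=True)
def rows(wps,step=.038,astep=7.5,start=None):
    """wps: list of (pos, Rot). prints rows"""
    s=r.get_state(); p=np.array(s["tcp_pos"]);q=R.from_euler("xyz",s["eef_rot"],degrees=True)
    if start: p,q=start
    out=[]
    for P,Q in wps:
        P=np.array(P,float); d=P-p; a=np.degrees((q.inv()*Q).magnitude())
        n=max(1,int(np.ceil(max(np.linalg.norm(d)/step,a/astep))))
        sl=Slerp([0,1],R.concatenate([q,Q])); prev=(p,q)
        for k in range(1,n+1):
            np_,nq=p+d*k/n,sl([k/n])[0]
            dp=prev[1].inv().apply(np_-prev[0])/.04; dr=np.degrees((prev[1].inv()*nq).as_rotvec())/8
            out.append((dp,dr)); prev=(np_,nq)
        p,q=P,Q
    for i,(dp,dr) in enumerate(out):
        print(i,np.round(dp,2).tolist(),np.round(dr,2).tolist())
def st():
    s=r.get_state();print(s["time_s"],np.round(s["tcp_pos"],4),np.round(s["eef_rot"],2),"F",np.round(s["contact_force"],2),"w",round(s["gripper_width"],4),"q",np.round(s["joints"],1))
E
python3 - <<'E'
from plan import *
rows([((.45,.30,.25),tool(-15)),((.47,.1,.24),tool(-5)),((.401,-.2175,.16),tool(-2.7))],step=.04)
E
```

```text
0 [0.74, 0.57, -0.02] [0.0, -0.0, -0.16]
1 [0.73, 0.58, -0.02] [0.0, -0.0, -0.16]
2 [0.71, 0.6, -0.02] [0.0, -0.0, -0.16]
3 [0.7, 0.62, -0.02] [0.0, -0.0, -0.16]
4 [0.68, 0.63, -0.02] [0.0, -0.0, -0.16]
5 [0.67, 0.65, -0.02] [0.0, -0.0, -0.16]
6 [0.65, 0.66, -0.02] [0.0, -0.0, -0.16]
7 [0.64, 0.68, -0.02] [0.0, -0.0, -0.16]
8 [0.62, 0.69, -0.02] [0.0, -0.0, -0.16]
9 [0.3, 0.78, 0.04] [0.0, 0.0, -0.21]
10 [0.27, 0.79, 0.04] [-0.0, 0.0, -0.21]
11 [0.25, 0.8, 0.04] [0.0, 0.0, -0.21]
12 [0.23, 0.81, 0.04] [0.0, 0.0, -0.21]
13 [0.2, 0.81, 0.04] [0.0, 0.0, -0.21]
14 [0.18, 0.82, 0.04] [0.0, 0.0, -0.21]
15 [-0.11, 0.9, 0.22] [-0.0, 0.0, -0.03]
16 [-0.12, 0.89, 0.22] [0.0, 0.0, -0.03]
17 [-0.12, 0.89, 0.22] [0.0, 0.0, -0.03]
18 [-0.13, 0.89, 0.22] [-0.0, 0.0, -0.03]
19 [-0.13, 0.89, 0.22] [0.0, 0.0, -0.03]
20 [-0.13, 0.89, 0.22] [-0.0, 0.0, -0.03]
21 [-0.14, 0.89, 0.22] [-0.0, 0.0, -0.03]
22 [-0.14, 0.89, 0.22] [0.0, 0.0, -0.03]
23 [-0.15, 0.89, 0.22] [0.0, 0.0, -0.03]
```

Emit:
apply_moves:
  targets:
    - [[0.74,0.57,0],[0,0,-0.2],80]
    - [[0.73,0.58,0],[0,0,-0.2],80]
    - [[0.71,0.6,0],[0,0,-0.2],80]
    - [[0.7,0.62,0],[0,0,-0.2],80]
    - [[0.68,0.63,0],[0,0,-0.2],80]

```text
time_s: 0.65
tcp_pos: [0.3872, 0.4324, 0.2396]
eef_rot: [179.7, 0.0, -18.3]
contact_force: [0.8, -0.3, 0.4]
gripper_width: 0.0797
```

Emit:
apply_moves:
  targets:
    - [[0.6,0.7,0],[0,0,-0.2],80]
    - [[0.55,0.75,0],[0,0,-0.2],80]
    - [[0.5,0.8,0],[0,0,-0.2],80]
    - [[0.4,0.85,0],[0,0,-0.2],80]
    - [[0.3,0.9,0],[0,0,-0.2],80]

```text
time_s: 1.15
tcp_pos: [0.4387, 0.2449, 0.2394]
eef_rot: [179.6, 0.1, -9.9]
contact_force: [1.1, 0.0, -0.2]
gripper_width: 0.08
```

Emit:
apply_moves:
  targets:
    - [[0.1,0.95,0],[0,0,-0.2],80]
    - [[0.0,0.95,0],[0,0,-0.2],80]
    - [[-0.05,0.95,0],[0,0,-0.1],80]
    - [[-0.05,0.95,0.1],[0,0,0],80]
    - [[-0.1,0.95,0.1],[0,0,0],80]

```text
time_s: 1.65
tcp_pos: [0.4093, 0.0487, 0.2324]
eef_rot: [179.6, 0.1, -5.7]
contact_force: [1.6, 0.4, 0.7]
gripper_width: 0.0801
```

Run:
```python
from plan import *
st();rows([((.401,-.2175,.13),tool(-2.7))],step=.04)
```

```text
1.65 [0.4093 0.0487 0.2324] [ 1.7959e+02  1.2000e-01 -5.7000e+00] F [1.65 0.37 0.69] w 0.0801 q [ 34.8  -4.7 -31.1   0.3 -64.   49.4]
0 [0.06, 0.83, 0.33] [0.01, 0.0, -0.05]
1 [0.05, 0.83, 0.33] [0.01, 0.0, -0.05]
2 [0.05, 0.83, 0.32] [0.01, 0.0, -0.05]
3 [0.04, 0.83, 0.32] [0.01, 0.0, -0.05]
4 [0.04, 0.83, 0.32] [0.01, 0.0, -0.05]
5 [0.03, 0.83, 0.32] [0.01, 0.0, -0.05]
6 [0.02, 0.83, 0.32] [0.01, 0.0, -0.05]
7 [0.02, 0.83, 0.32] [0.01, 0.0, -0.05]
```

Emit:
apply_moves:
  targets:
    - [[0.05,0.83,0.3],[0,0,-0.05],80]
    - [[0.05,0.83,0.3],[0,0,-0.05],80]
    - [[0.05,0.83,0.3],[0,0,-0.05],80]
    - [[0.05,0.83,0.3],[0,0,-0.05],80]
    - [[0.04,0.83,0.3],[0,0,-0.05],80]

```text
time_s: 2.15
tcp_pos: [0.4027, -0.1246, 0.1735]
eef_rot: [179.8, -0.2, -3.5]
contact_force: [1.0, 0.9, 0.1]
gripper_width: 0.0801
```

Run:
```python
from plan import *
st();rows([((.401,-.2175,.135),tool(-2.7))],step=.035)
```

```text
2.15 [ 0.4027 -0.1246  0.1735] [179.77  -0.21  -3.53] F [1.02 0.88 0.1 ] w 0.0801 q [ 10.1  -0.6 -35.7   0.3 -54.7  76.1]
0 [0.03, 0.77, 0.32] [0.01, -0.01, -0.03]
1 [0.03, 0.77, 0.32] [0.01, -0.01, -0.03]
2 [0.03, 0.77, 0.32] [0.01, -0.01, -0.03]
```

Emit:
apply_moves:
  targets:
    - [[0.03,0.75,0.25],[0,0,-0.03],80]
    - [[0.03,0.75,0.25],[0,0,-0.03],80]
    - [[0.03,0.5,0.2],[0,0,-0.03],80]
    - [[0,0.15,0.1],[0,0,0],80]
    - [[0,0,0],[0,0,0],80]

```text
time_s: 2.65
tcp_pos: [0.3984, -0.2174, 0.1387]
eef_rot: [179.8, -0.0, -3.1]
contact_force: [-0.7, 0.5, 0.3]
gripper_width: 0.0802
```

Run:
```python
from plan import *
from h import *
st();s=r.get_state();c=r.capture("wrist");np.savez("wrist1.npz",**c)
M=cfw(c,s);np.save("wrist1M.npy",M)
def bp(P,o=(.5296,-.2236,.006),yaw=-2.7):
    return R.from_euler("z",yaw,degrees=True).apply(np.atleast_2d(P))+o
im=cv2.resize(c["img"],None,fx=1.5,fy=1.5)
for a in [(-150,6,66),(-108,6,66),(-108,-6,66),(-150,-6,66),(-40,34,28),(-40,-34,28),(40,34,24),(40,-34,24)]:
    u=proj(c,bp(np.array(a)/1000),M)[0]*1.5+.25;print(a,np.round(u));cv2.circle(im,tuple(int(x) for x in u),3,(0,0,255),1)
cv2.imwrite("pics/wrist1.png",im)
```

```text
2.65 [ 0.3984 -0.2174  0.1387] [ 1.7978e+02 -1.0000e-02 -3.1000e+00] F [-0.7   0.51  0.26] w 0.0802 q [ -3.4   5.3 -34.8   0.3 -49.9  90.2]
(-150, 6, 66) [378. 357.]
(-108, 6, 66) [377. 266.]
(-108, -6, 66) [405. 266.]
(-150, -6, 66) [405. 357.]
(-40, 34, 28) [315. 102.]
(-40, -34, 28) [464. 100.]
(40, 34, 24) [310. -86.]
(40, -34, 24) [466. -87.]
```

View pics/wrist1.png

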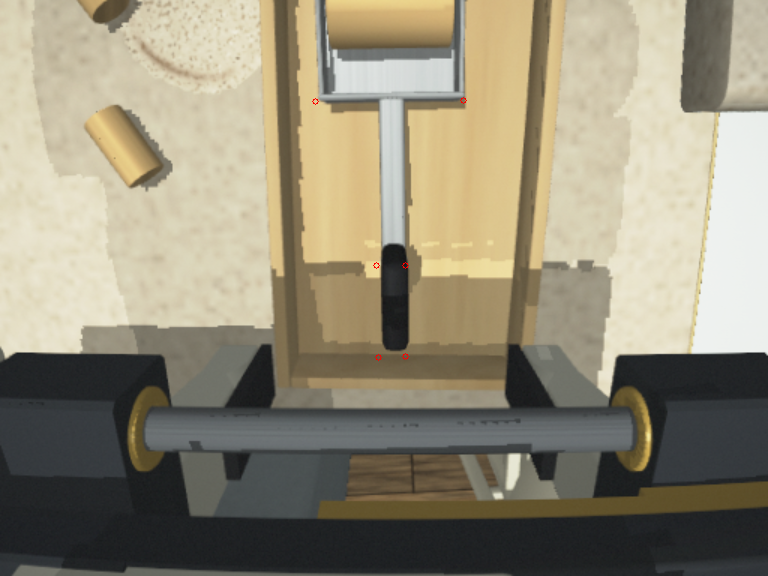

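The wrist view shows the handle's top at about (395, 243–350) and the trough's rear wall at row 97. Both lie about 1.5 mm to the right and 2 mm forward of my prediction, so the grip is at about (0.402, -0.219). I descend with the fingers at 45 mm.

Emit:
apply_moves:
  targets:
    - [[0.08,0.04,0.4],[0,0,-0.05],45]
    - [[0.02,0,0.6],[0.01,0,0],45]
    - [[0,0,0.6],[0.01,0,0],45]
    - [[0,0,0.3],[0,0,0],45]
    - [[0,0,0.1],[0,0,0],45]

```text
time_s: 3.2
tcp_pos: [0.4068, -0.2151, 0.0607]
eef_rot: [179.9, -0.6, -2.4]
contact_force: [-0.2, -0.1, 0.5]
gripper_width: 0.047
```

Run:
```python
from plan import *
st();rows([((.402,-.219,.056),tool(-2.7))],step=.04)
```

```text
3.2 [ 0.4068 -0.2151  0.0607] [179.92  -0.55  -2.36] F [-0.23 -0.07  0.5 ] w 0.047 q [ -3.2  12.3 -39.6   0.1 -37.5  90.7]
0 [-0.12, 0.1, 0.12] [0.01, -0.07, 0.04]
```

Emit:
apply_moves:
  targets:
    - [[-0.1,0.1,0.1],[0,-0.07,0.03],45]
    - [[0,0,0],[0,0,0],45]

```text
time_s: 3.4
tcp_pos: [0.4031, -0.218, 0.0572]
eef_rot: [179.9, 0.0, -2.5]
contact_force: [0.3, 0.4, 0.3]
gripper_width: 0.045
```

Run:
```python
from plan import *
st();rows([((.402,-.219,.056),tool(-2.7))],step=.04)
```

```text
3.4 [ 0.4031 -0.218   0.0572] [ 1.7991e+02  2.0000e-02 -2.4800e+00] F [0.27 0.45 0.35] w 0.045 q [ -3.6  12.8 -39.7   0.1 -37.6  91. ]
0 [-0.03, 0.03, 0.03] [0.01, 0.0, 0.03]
```

Aligned. I close gently first, then squeeze.

Emit:
apply_moves:
  targets:
    - [[0,0.03,0.03],[0,0,0.03],25]
    - [[0,0,0],[0,0,0],14]
    - [[0,0,0],[0,0,0],10]
    - [[0,0,0],[0,0,0],0]
    - [[0,0,0],[0,0,0],0]
  squeeze: 50

```text
time_s: 3.9
tcp_pos: [0.4047, -0.2194, 0.0582]
eef_rot: [179.9, -0.2, -2.7]
contact_force: [0.6, 1.4, -1.4]
gripper_width: 0.0114
```

Emit:
apply_moves:
  targets:
    - [[0,0,0],[0,0,0],0]
    - [[0,0,0],[0,0,0],0]
    - [[0,0,0],[0,0,0],0]
  squeeze: 60

```text
time_s: 4.2
tcp_pos: [0.4046, -0.2193, 0.0583]
eef_rot: [179.9, -0.2, -2.7]
contact_force: [0.2, 0.8, -0.5]
gripper_width: 0.0122
```

Run:
```python
from plan import *
st()
```

```text
4.2 [ 0.4046 -0.2193  0.0583] [179.9   -0.24  -2.74] F [ 0.18  0.77 -0.5 ] w 0.0122 q [ -3.8  12.7 -39.6   0.2 -37.5  90.9]
```

Emit:
apply_moves:
  targets:
    - [[0,0,-0.1],[0,0,0],0]
    - [[0,0,-0.25],[0,0.2,0],0]
    - [[0,0,-0.3],[0,0.2,0],0]
    - [[0,0,-0.3],[0,0.2,0],0]
    - [[0,0,-0.15],[0,0.1,0],0]

```text
time_s: 4.7
tcp_pos: [0.401, -0.219, 0.1037]
eef_rot: [179.9, -6.0, -2.8]
contact_force: [0.0, 0.3, -1.8]
gripper_width: 0.0116
```

```bash
cat > look.py <<'E'
from plan import *
from h import *
def look(tag,cams=("scene","wrist")):
    s=r.get_state()
    out=[]
    for n in cams:
        c=r.capture(n);np.savez(f"{n}_{tag}.npz",**c)
        if n=="wrist": np.save(f"wristM_{tag}.npy",cfw(c,s))
        cv2.imwrite(f"pics/{n}_{tag}.png",c["img"]); out.append(c)
    return out
E
python3 - <<'E'
from look import *
st();c,w=look("l1")
im=np.vstack([cv2.resize(c["img"][200:330,200:400],None,fx=3,fy=3)])
cv2.imwrite("pics/l1.png",im)
E
```

```text
4.7 [ 0.401  -0.219   0.1037] [179.92  -5.96  -2.77] F [ 0.04  0.35 -1.8 ] w 0.0116 q [ -3.9   5.4 -40.8  -0.1 -37.8  91.1]
```

View pics/l1.png

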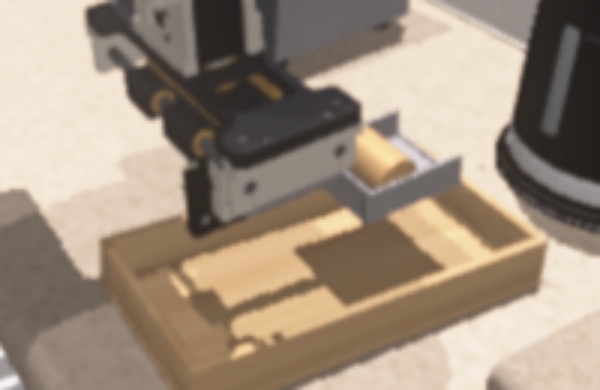

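View pics/wrist_l1.png

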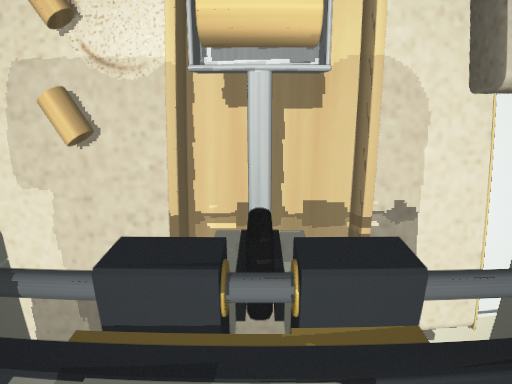

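The boat is lifted and the plug is still in the trough, at wrist (258,22). Now I measure how the boat sits in the tool frame.

```bash
cat > intool.py <<'E'
from h import *
def intool(w):
    Minv=np.linalg.inv(w["mount"]); return cloud(w,Minv)  # camera_from_tool
E
python3 - <<'E'
from look import *
from intool import intool
w=load("wrist_l1");T=intool(w)
for v in (75,90,110,130,150,170,190,200): 
    row=T[v,250:270];m=abs(row[:,2]-np.median(T[v,257:262,2]))<.004
    print("stem",v,np.round(np.median(row[m],0)*1000,1),"y range",np.round([row[m][:,1].min()*1000,row[m][:,1].max()*1000],1))
for v in range(62,74,2): print("rear",v,np.round(np.median(T[v,200:320],0)*1000,1))
for v in (52,57): print("floor",v,np.round(np.median(T[v,230:290],0)*1000,1))
for v in (5,20,40): print("wallL",v,np.round(T[v,186:196]*1000,0)[:,1:].tolist()); print("wallR",v,np.round(T[v,324:334]*1000,0)[:,1:].tolist())
E
```

```text
stem 75 [83.7 -1.1 26.5] y range [-5.6  3.4]
stem 90 [76.8 -1.1 26.8] y range [-5.6  3.4]
stem 110 [67.5 -1.1 26.2] y range [-5.7  3.5]
stem 130 [57.8 -1.1 26.7] y range [-5.8  3.6]
stem 150 [47.9 -1.1 26.6] y range [-5.8  3.6]
stem 170 [37.7 -1.1 26.7] y range [-5.9  3.7]
stem 190 [27.2 -1.1 26.3] y range [-6.   3.8]
stem 200 [21.8 -1.1 26.2] y range [-6.   3.8]
rear 62 [91.1 -1.1 50.5]
rear 64 [90.1 -1.1 50.7]
rear 66 [87.7 -1.  25.9]
rear 68 [86.8 -1.1 25.7]
rear 70 [86.  -1.1 26.3]
rear 72 [85.5 -1.3 37.2]
floor 52 [96.2 -1.1 50.7]
floor 57 [93.6 -1.1 50.9]
wallL 5 [[-35.0, 31.0], [-35.0, 31.0], [-34.0, 31.0], [-33.0, 29.0], [-33.0, 31.0], [-33.0, 32.0], [-33.0, 33.0], [-33.0, 36.0], [-33.0, 39.0], [-29.0, 20.0]]
wallR 5 [[30.0, 40.0], [30.0, 36.0], [30.0, 33.0], [30.0, 31.0], [30.0, 30.0], [31.0, 31.0], [31.0, 29.0], [32.0, 30.0], [32.0, 29.0], [50.0, 114.0]]
wallL 20 [[-52.0, 113.0], [-35.0, 30.0], [-34.0, 29.0], [-34.0, 30.0], [-34.0, 31.0], [-33.0, 30.0], [-33.0, 32.0], [-33.0, 34.0], [-33.0, 36.0], [-33.0, 40.0]]
wallR 20 [[30.0, 36.0], [30.0, 33.0], [30.0, 31.0], [30.0, 30.0], [31.0, 29.0], [31.0, 30.0], [32.0, 30.0], [32.0, 31.0], [49.0, 113.0], [50.0, 113.0]]
wallL 40 [[-51.0, 108.0], [-51.0, 111.0], [-35.0, 29.0], [-34.0, 30.0], [-34.0, 31.0], [-33.0, 30.0], [-33.0, 30.0], [-33.0, 33.0], [-33.0, 36.0], [-33.0, 39.0]]
wallR 40 [[30.0, 36.0], [30.0, 33.0], [31.0, 32.0], [31.0, 29.0], [31.0, 31.0], [32.0, 31.0], [32.0, 32.0], [33.0, 31.0], [50.0, 112.0], [50.0, 112.0]]
```

The boat sits square in the tool: tool x = boat x + 126.5 mm, and the underside is 53.5 mm below the TCP. The wrist camera has about a 1 mm y bias. Next I carry the boat, slightly nose up, to in front of the slot.

Run:
```python
from plan import *
st();rows([((.41,-.05,.145),tool(1.5,-5.5)),((.403,.098,.145),tool(6.1,-4.5))],step=.025)
```

```text
4.8 [ 0.4011 -0.219   0.1037] [179.92  -5.95  -2.76] F [ 0.37  0.04 -2.09] w 0.0116 q [ -3.9   5.4 -40.8  -0.1 -37.8  91.1]
0 [0.02, -0.6, -0.15] [0.01, -0.01, -0.08]
1 [0.02, -0.6, -0.15] [0.01, -0.01, -0.08]
2 [0.03, -0.6, -0.15] [0.01, -0.01, -0.08]
3 [0.04, -0.6, -0.15] [0.01, -0.01, -0.08]
4 [0.04, -0.6, -0.14] [0.01, -0.01, -0.08]
5 [0.05, -0.6, -0.14] [0.01, -0.01, -0.08]
6 [0.06, -0.6, -0.14] [0.01, -0.01, -0.08]
7 [-0.01, -0.62, -0.0] [0.01, -0.02, -0.1]
8 [-0.0, -0.62, -0.0] [0.01, -0.02, -0.1]
9 [0.0, -0.62, 0.0] [0.01, -0.02, -0.1]
10 [0.01, -0.62, 0.0] [0.01, -0.02, -0.1]
11 [0.02, -0.62, 0.0] [0.01, -0.02, -0.1]
12 [0.03, -0.62, 0.0] [0.01, -0.02, -0.1]
```

Emit:
apply_moves:
  targets:
    - [[0,-0.15,-0.2],[0,0,-0.05],0]
    - [[0.02,-0.35,-0.25],[0,0,-0.1],0]
    - [[0.03,-0.5,-0.25],[0,0,-0.1],0]
    - [[0.04,-0.6,-0.2],[0,0,-0.1],0]
    - [[0.05,-0.6,-0.1],[0,0,-0.1],0]

```text
time_s: 5.3
tcp_pos: [0.403, -0.1291, 0.1446]
eef_rot: [179.5, -5.6, 0.7]
contact_force: [0.8, 1.3, -2.4]
gripper_width: 0.0114
```

Run:
```python
from plan import *
st();rows([((.41,-.03,.145),tool(1.5,-5.5)),((.403,.098,.145),tool(6.1,-4.5))],step=.025)
```

```text
5.3 [ 0.403  -0.1291  0.1446] [179.52  -5.62   0.73] F [ 0.82  1.29 -2.4 ] w 0.0114 q [ 10.5  -1.8 -42.3   2.1 -44.   78.7]
0 [0.05, -0.62, -0.0] [0.02, -0.0, -0.02]
1 [0.05, -0.62, -0.0] [0.02, -0.0, -0.02]
2 [0.06, -0.62, 0.0] [0.02, -0.0, -0.02]
3 [0.06, -0.62, 0.0] [0.02, -0.0, -0.02]
4 [-0.02, -0.53, -0.0] [0.01, -0.02, -0.1]
5 [-0.01, -0.53, -0.0] [0.01, -0.02, -0.1]
6 [-0.0, -0.53, -0.0] [0.01, -0.02, -0.1]
7 [0.01, -0.53, 0.0] [0.01, -0.02, -0.1]
8 [0.01, -0.53, 0.0] [0.01, -0.02, -0.1]
9 [0.02, -0.53, 0.0] [0.01, -0.02, -0.1]
```

Emit:
apply_moves:
  targets:
    - [[0.05,-0.6,0],[0.02,0,-0.04],0]
    - [[0.05,-0.6,0],[0.02,0,-0.05],0]
    - [[0.05,-0.6,0],[0.02,0,-0.05],0]
    - [[0.02,-0.6,0],[0.02,0,-0.05],0]
    - [[0,-0.55,0],[0.02,0,-0.05],0]

```text
time_s: 5.8
tcp_pos: [0.4064, -0.0046, 0.1464]
eef_rot: [-179.9, -5.6, 2.9]
contact_force: [0.6, -0.1, -1.9]
gripper_width: 0.0116
```

Run:
```python
from plan import *
st();rows([((.403,.098,.145),tool(6.1,-4.5))],step=.02)
```

```text
5.8 [ 0.4064 -0.0046  0.1464] [-179.9    -5.59    2.86] F [ 0.65 -0.12 -1.91] w 0.0116 q [ 29.9  -3.9 -44.6   3.5 -44.3  60.5]
0 [0.01, -0.43, 0.01] [0.0, -0.02, -0.07]
1 [0.01, -0.43, 0.01] [0.0, -0.02, -0.07]
2 [0.01, -0.43, 0.01] [0.0, -0.02, -0.07]
3 [0.02, -0.43, 0.01] [0.0, -0.02, -0.07]
4 [0.02, -0.43, 0.01] [0.0, -0.02, -0.07]
5 [0.03, -0.43, 0.01] [0.0, -0.02, -0.07]
```

Emit:
apply_moves:
  targets:
    - [[0.01,-0.5,0],[0,-0.02,-0.08],0]
    - [[0.01,-0.5,0],[0,-0.02,-0.08],0]
    - [[0.01,-0.5,0],[0,-0.02,-0.08],0]
    - [[0.02,-0.4,0],[0,-0.02,-0.08],0]
    - [[0.02,-0.3,0],[0,-0.02,-0.05],0]

```text
time_s: 6.3
tcp_pos: [0.4014, 0.0896, 0.1473]
eef_rot: [179.8, -4.7, 6.2]
contact_force: [0.3, -0.0, -2.7]
gripper_width: 0.0117
```

Emit:
apply_moves:
  targets:
    - [[0,-0.1,0],[0,0,0],0]
    - [[0,0,0],[0,0,0],0]

```text
time_s: 6.5
tcp_pos: [0.4008, 0.0952, 0.1473]
eef_rot: [179.7, -4.6, 6.3]
contact_force: [-0.3, 0.3, -1.7]
gripper_width: 0.0116
```

Run:
```python
from look import *
st();s,w,t=look("p1",("scene","wrist","top"))
cv2.imwrite("pics/p1s.png",cv2.resize(s["img"][110:260,190:350],None,fx=4.5,fy=4.5,interpolation=cv2.INTER_CUBIC))
cv2.imwrite("pics/p1t.png",cv2.resize(t["img"][95:275,190:310],None,fx=3.3,fy=3.3,interpolation=cv2.INTER_CUBIC))
```

```text
6.5 [0.4008 0.0952 0.1473] [179.72  -4.62   6.32] F [-0.31  0.26 -1.7 ] w 0.0116 q [ 44.1  -2.6 -43.5   4.3 -45.7  49.3]
```

View pics/p1s.png

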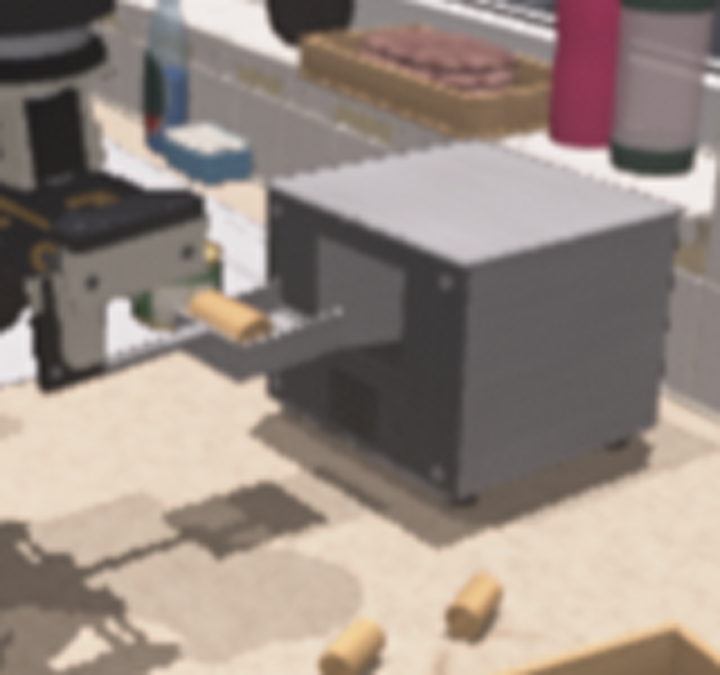

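View pics/p1t.png

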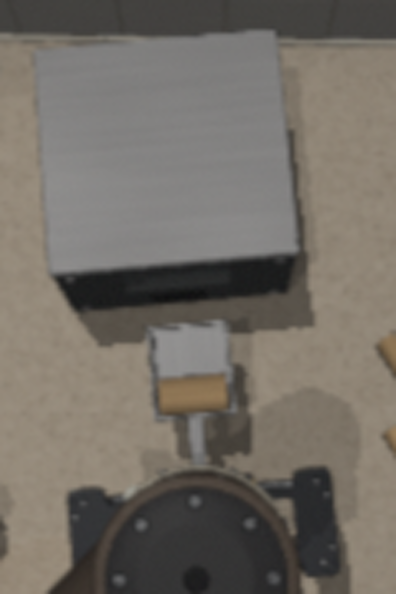

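View pics/wrist_p1.png

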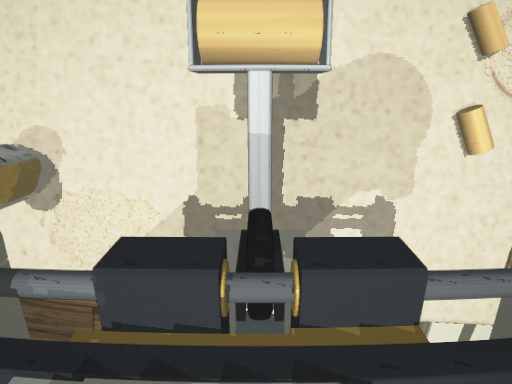

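The plug rests against the rear wall, at wrist (258,30), and the boat is in front of the slot. I overlay the predicted boat (from the tool pose) and smoker on both camera views to find the relative bias.

```bash
cat > ov.py <<'E'
from plan import *
from h import *
SM=dict(o=np.array([.608,.1205,0]),yaw=6.15)
def sm(P): return R.from_euler("z",SM["yaw"],degrees=True).apply(np.atleast_2d(P)/1000)+SM["o"]
def boat(P,s):
    P=np.atleast_2d(P)/1000
    T=np.c_[P[:,0]+.1265,-P[:,1],.0535-P[:,2]]
    return R.from_euler("xyz",s["eef_rot"],degrees=True).apply(T)+s["tcp_pos"]
TR=[(40,34,24),(40,-34,24),(-40,-34,24),(-40,34,24)]
FL=[(40,34,0),(40,-34,0)]
SL=[(0,46,150),(0,-46,150),(0,-46,80),(0,46,80)]
TOP=[(0,102,172),(0,-102,172),(192,-102,172),(192,102,172)]
FB=[(0,102,172),(0,-102,172),(0,-102,8),(0,102,8)]
def draw(c,s,crop,f,fn,shift=(0,0)):
    x0,y0,x1,y1=crop
    im=cv2.resize(c["img"][y0:y1,x0:x1],None,fx=f,fy=f,interpolation=cv2.INTER_CUBIC)
    for P,col in ((boat(TR,s),(0,0,255)),(boat(FL,s),(0,0,255)),(sm(SL),(0,255,0)),(sm(TOP),(255,255,0)),(sm(FB),(255,255,0))):
        q=((proj(c,P)-[x0,y0]+.5)*f).astype(np.int32)
        cv2.polylines(im,[q],True,col,1)
    cv2.imwrite(fn,im)
E
python3 - <<'E'
from ov import *
s=r.get_state()
draw(load("top_p1"),s,(195,95,295,235),5,"pics/ov_t.png")
draw(load("scene_p1"),s,(225,135,350,225),6,"pics/ov_s.png")
E
```

```text
(no output)
```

View pics/ov_t.png

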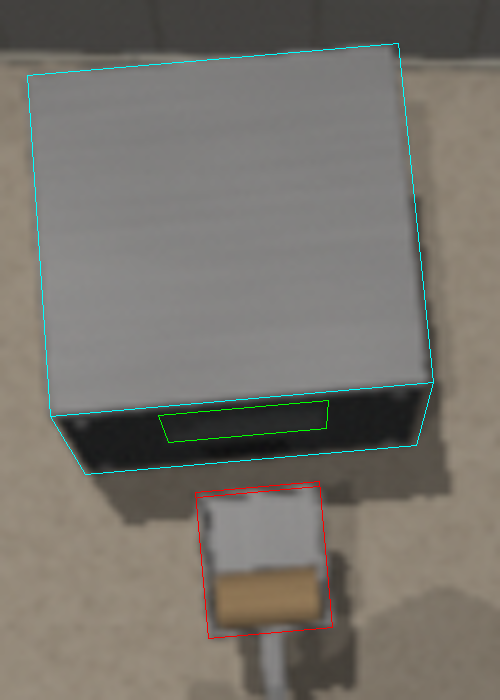

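View pics/ov_s.png

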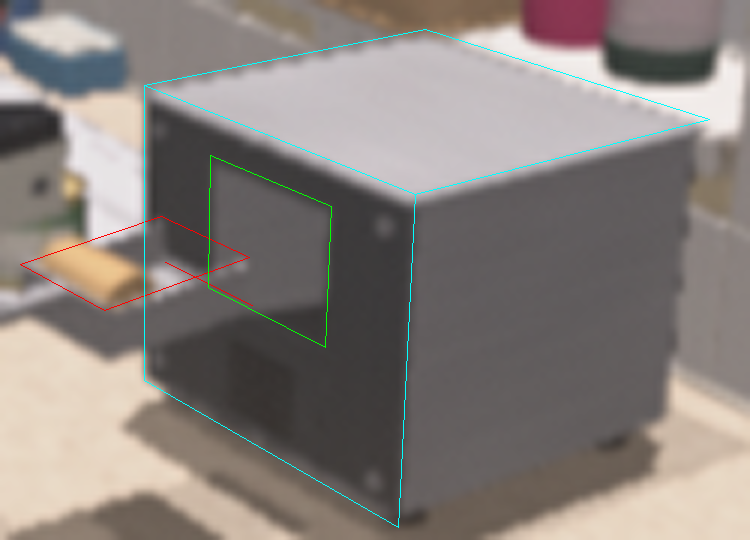

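The overlays agree. In the top view the boat and smoker outlines both sit on the picture within about 1 px. In the scene view both share the same small offset, about 1 px up and left, so their relative position holds. Next I plan the insertion in the smoker frame.

```bash
cat >> ov.py <<'E'
def tosm(p): return R.from_euler("z",-SM["yaw"],degrees=True).apply(np.array(p)-SM["o"])*1000
def rel():
    s=r.get_state()
    print("TCP in smoker mm",np.round(tosm(s["tcp_pos"]),1),"yaw err",round(s["eef_rot"][2]-SM["yaw"],2),"pitch",round(-s["eef_rot"][1],2),"roll",round(s["eef_rot"][0]%360-180,2),"nose",np.round(tosm(boat((40,0,3),s)[0]),1),"F",np.round(s["contact_force"],1),s["time_s"],"q",np.round(s["joints"],0))
    return s
E
python3 - <<'E'
from ov import *
rel();rows([(sm((-190,0,145))[0],tool(6.15,-4.5)),(sm((-130,0,145))[0],tool(6.15,-4.5))],step=.013)
E
```

```text
TCP in smoker mm [-208.8   -3.8  147.3] yaw err 0.09 pitch 4.62 roll -0.27 nose [-38.8  -3.8 110.3] F [-0.5 -1.1 -2.3] 6.65 q [ 44.  -3. -44.   4. -46.  49.]
0 [0.23, -0.05, 0.05] [0.02, -0.01, 0.01]
1 [0.23, -0.05, 0.05] [0.02, -0.01, 0.01]
2 [0.3, -0.0, 0.02] [0.0, 0.0, 0.0]
3 [0.3, -0.0, 0.02] [0.0, 0.0, 0.0]
4 [0.3, 0.0, 0.02] [0.0, 0.0, 0.0]
5 [0.3, -0.0, 0.02] [0.0, 0.0, 0.0]
6 [0.3, -0.0, 0.02] [0.0, 0.0, 0.0]
```

Emit:
apply_moves:
  targets:
    - [[0.1,-0.05,0.02],[0.02,0,0.01],0]
    - [[0.15,-0.06,0.03],[0.02,0,0],0]
    - [[0.15,0,0.03],[0,0,0],0]

```text
time_s: 6.95
tcp_pos: [0.4171, 0.0995, 0.1453]
eef_rot: [-179.9, -4.6, 6.1]
contact_force: [-0.3, 0.3, -2.0]
gripper_width: 0.0119
```

Run:
```python
from ov import *
rel();rows([(sm((-140,0,145))[0],tool(6.15,-4.5))],step=.013)
```

```text
TCP in smoker mm [-192.    -0.5  145.3] yaw err -0.09 pitch 4.64 roll 0.1 nose [-22.   -0.6 108.5] F [-0.3  0.3 -2. ] 6.95 q [ 42.  -1. -42.   4. -45.  51.]
0 [0.26, -0.0, 0.02] [-0.0, -0.0, -0.0]
1 [0.26, -0.0, 0.02] [-0.0, -0.0, -0.0]
2 [0.26, -0.0, 0.02] [-0.0, -0.0, -0.0]
3 [0.26, -0.0, 0.02] [-0.0, -0.0, -0.0]
4 [0.26, -0.0, 0.02] [-0.0, -0.0, -0.0]
```

Emit:
apply_moves:
  targets:
    - [[0.2,0,0.02],[0,0,0],0]
    - [[0.2,0,0.02],[0,0,0],0]
    - [[0.15,0,0.01],[0,0,0],0]
    - [[0.08,0,0.01],[0,0,0],0]

```text
time_s: 7.35
tcp_pos: [0.4457, 0.102, 0.1445]
eef_rot: [-179.9, -4.6, 6.0]
contact_force: [0.3, -0.8, -1.5]
gripper_width: 0.012
```

Run:
```python
from ov import *
from look import look
s=rel();c,t=look("i1",("scene","top"))
draw(t,s,(195,95,295,235),5,"pics/ov_t2.png")
cv2.imwrite("pics/ov_s2.png",cv2.resize(c["img"][145:215,240:320],None,fx=9,fy=8.5,interpolation=cv2.INTER_CUBIC))
```

```text
TCP in smoker mm [-163.3   -1.   144.5] yaw err -0.17 pitch 4.61 roll 0.07 nose [  6.7  -1.4 107.6] F [ 0.3 -0.8 -1.5] 7.35 q [ 40.   2. -39.   4. -45.  54.]
```

View pics/ov_t2.png

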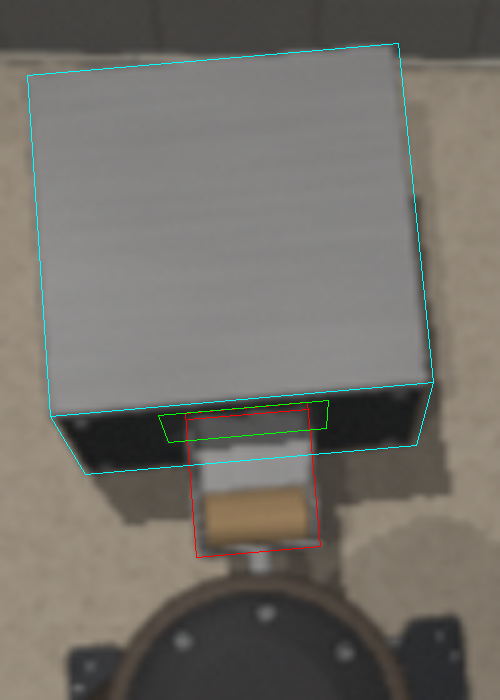

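View pics/ov_s2.png

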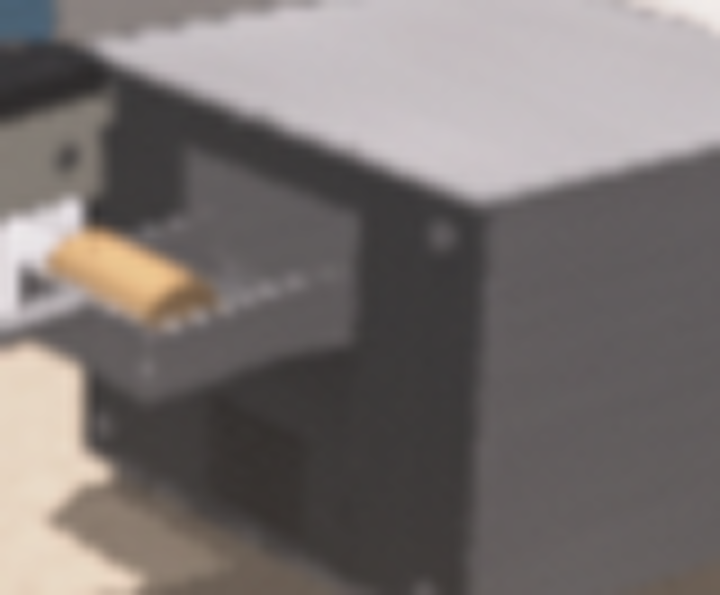

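The nose has just entered the slot. The near wall's tip is at crop (335,270) and the slot's right edge at 357, so it is clear. I continue inward.

Emit:
apply_moves:
  targets:
    - [[0.15,-0.02,0.01],[0,0,-0.01],0]
    - [[0.25,-0.01,0.02],[0,0,-0.01],0]
    - [[0.25,0,0.02],[0,0,0],0]
    - [[0.25,0,0.02],[0,0,0],0]
    - [[0.25,0,0.02],[0,0,0],0]

```text
time_s: 7.95
tcp_pos: [0.4938, 0.1086, 0.1448]
eef_rot: [-179.9, -4.6, 6.2]
contact_force: [0.2, -0.2, -1.8]
gripper_width: 0.0116
```

Run:
```python
from ov import *
rel();rows([(sm((-74,0,145))[0],tool(6.15,-4.5))],step=.01)
```

```text
TCP in smoker mm [-114.8    0.4  144.8] yaw err 0.08 pitch 4.62 roll 0.07 nose [ 55.2   0.7 107.9] F [ 0.2 -0.2 -1.8] 7.95 q [ 36.   7. -33.   3. -46.  58.]
0 [0.2, 0.0, 0.02] [-0.0, -0.0, 0.0]
1 [0.2, 0.0, 0.02] [-0.0, -0.0, 0.0]
2 [0.2, 0.0, 0.02] [-0.0, -0.0, 0.0]
3 [0.2, 0.0, 0.02] [-0.0, -0.0, 0.0]
4 [0.2, 0.0, 0.02] [-0.0, -0.0, 0.0]
```

Emit:
apply_moves:
  targets:
    - [[0.25,0,0.02],[0,0,0],0]
    - [[0.25,0,0.02],[0,0,0],0]
    - [[0.22,0,0.02],[0,0,0],0]
    - [[0.12,0,0.01],[0,0,0],0]
    - [[0.0,0,0],[0,0,0],0]

```text
time_s: 8.45
tcp_pos: [0.5322, 0.1126, 0.1439]
eef_rot: [-180.0, -4.6, 6.2]
contact_force: [-0.4, -0.0, -2.0]
gripper_width: 0.0116
```

Run:
```python
from ov import *
s=rel()
th=np.radians
# plan the tip: keep pivot point (boat x px, z 22.5) on the plate (smoker x=2.5) at height zp; check clearances over tilt
def pts(px,zp,th):
    # boat xz -> smoker xz, th nose-down deg
    t=np.radians(th);c,sn=np.cos(t),np.sin(t)
    f=lambda bx,bz:(2.5+(bx-px)*c+(bz-22.5)*sn, zp-(bx-px)*sn+(bz-22.5)*c)
    return f
for px,zp in ((-58,128),(-58,132),(-55,132),(-55,128)):
  for a in (0,15,30,40,45):
    f=pts(px,zp,a)
    bl=f(40,0);br=f(-40,0);tr=f(-40,28);h=f(-108,66);tcp=f(-126.5,53.5);hb=f(-108,18)
    tl=f(40,24)
    # profile at plate x 0..5: lower/upper z
    L=[];
    for bx in np.arange(-150,41,.5):
        lo,hi=(0,28) if bx>=-40 else ((18,27) if bx>-108 else (18,66))
        for bz in np.arange(lo,hi+.1,.5):
            x,z=f(bx,bz)
            if 0<=x<=5:L.append(z)
    fl=43-21/180*max(bl[0]-5,0)
    print(px,zp,a,"nose low clr",round(bl[1]-fl,1),"x",round(bl[0]),"noseTop",round(tl[0]),round(tl[1]),"rear bottom",np.round(br),"handle front top",np.round(h),"plate z",round(min(L)),round(max(L)),"tcp",np.round(tcp))
```

```text
TCP in smoker mm [-76.2   0.2 143.9] yaw err 0.02 pitch 4.58 roll 0.03 nose [ 93.8   0.3 106.9] F [-0.4 -0.  -2. ] 8.45 q [ 34.  11. -28.   3. -47.  60.]
-58 128 0 nose low clr 73.6 x 100 noseTop 100 130 rear bottom [ 20. 106.] handle front top [-48. 172.] plate z 124 132 tcp [-66. 159.]
-58 128 15 nose low clr 48.0 x 91 noseTop 98 104 rear bottom [ 14. 102.] handle front top [-35. 183.] plate z 123 133 tcp [-56. 176.]
-58 128 30 nose low clr 24.8 x 76 noseTop 88 80 rear bottom [  7. 100.] handle front top [-19. 191.] plate z 122 134 tcp [-41. 189.]
-58 128 40 nose low clr 11.6 x 63 noseTop 79 66 rear bottom [ 2. 99.] handle front top [ -8. 193.] plate z 97 136 tcp [-30. 196.]
-58 128 45 nose low clr 5.7 x 56 noseTop 73 60 rear bottom [-1. 99.] handle front top [ -2. 194.] plate z 94 137 tcp [-24. 198.]
-58 132 0 nose low clr 77.6 x 100 noseTop 100 134 rear bottom [ 20. 110.] handle front top [-48. 176.] plate z 128 136 tcp [-66. 163.]
-58 132 15 nose low clr 52.0 x 91 noseTop 98 108 rear bottom [ 14. 106.] handle front top [-35. 187.] plate z 127 137 tcp [-56. 180.]
-58 132 30 nose 
[... 1008 characters left out ...]
 200.] plate z 98 141 tcp [-26. 204.]
-55 128 0 nose low clr 73.3 x 98 noseTop 98 130 rear bottom [ 18. 106.] handle front top [-50. 172.] plate z 124 132 tcp [-69. 159.]
-55 128 15 nose low clr 48.4 x 88 noseTop 95 105 rear bottom [ 11. 102.] handle front top [-37. 184.] plate z 123 133 tcp [-59. 176.]
-55 128 30 nose low clr 26.0 x 74 noseTop 86 82 rear bottom [  4. 101.] handle front top [-22. 192.] plate z 101 134 tcp [-44. 191.]
-55 128 40 nose low clr 13.2 x 61 noseTop 76 68 rear bottom [ -0. 101.] handle front top [-10. 195.] plate z 97 136 tcp [-32. 198.]
-55 128 45 nose low clr 7.6 x 54 noseTop 71 62 rear bottom [ -3. 101.] handle front top [ -4. 196.] plate z 94 137 tcp [-26. 200.]
```

At X -76 with the nose 94 mm inside, there is no contact. The tip keeps the stem on a pivot in the slot (boat x -56, z 131), ends at 40°, and keeps clearances of at least 10 mm.

```bash
cat > tip.py <<'E'
from ov import *
def tcp(a,px=-56,zp=131,dx=0):
    t=np.radians(a);c,s=np.cos(t),np.sin(t);bx,bz=-126.5-px,53.5-22.5
    return sm((2.5+dx+bx*c+bz*s,0,zp-bx*s+bz*c))[0]
def wp(angs,**k): return [(tcp(a,**k),tool(SM["yaw"],a)) for a in angs]
E
python3 - <<'E'
from tip import *
rel();rows(wp([-3,0,5,10,15,20,25,30,35,40]),step=.03,astep=8)
E
```

```text
TCP in smoker mm [-76.2   0.2 143.9] yaw err 0.02 pitch 4.58 roll 0.03 nose [ 93.8   0.3 106.9] F [-0.4 -0.  -2. ] 8.45 q [ 34.  11. -28.   3. -47.  60.]
0 [0.2, 0.01, -0.34] [-0.0, -0.2, 0.0]
1 [0.04, 0.0, -0.09] [0.0, -0.38, 0.0]
2 [0.07, -0.0, -0.15] [-0.0, -0.62, -0.0]
3 [0.07, 0.0, -0.15] [-0.0, -0.63, -0.0]
4 [0.07, 0.0, -0.15] [0.0, -0.62, 0.0]
5 [0.07, -0.0, -0.15] [-0.0, -0.62, 0.0]
6 [0.07, -0.0, -0.15] [0.0, -0.62, -0.0]
7 [0.07, -0.0, -0.15] [-0.0, -0.62, -0.0]
8 [0.07, 0.0, -0.15] [0.0, -0.63, 0.0]
9 [0.07, -0.0, -0.15] [0.0, -0.62, 0.0]
```

Emit:
apply_moves:
  targets:
    - [[0.05,0,-0.12],[0,0,0],0]
    - [[0.07,0,-0.15],[0,-0.1,0],0]
    - [[0.07,0,-0.13],[0,-0.1,0],0]

```text
time_s: 8.75
tcp_pos: [0.5368, 0.1125, 0.1606]
eef_rot: [180.0, -2.8, 6.2]
contact_force: [0.2, -0.2, -1.5]
gripper_width: 0.0115
```

Run:
```python
from tip import *
rel();rows(wp([0,5,10,15]),step=.03,astep=8)
```

```text
TCP in smoker mm [-71.6  -0.3 160.6] yaw err 0.03 pitch 2.79 roll -0.02 nose [ 97.1  -0.3 118.3] F [ 0.2 -0.2 -1.5] 8.75 q [ 33.  11. -25.   2. -52.  62.]
0 [0.09, -0.01, -0.03] [0.0, -0.35, 0.0]
1 [0.07, -0.0, -0.15] [-0.0, -0.62, -0.0]
2 [0.07, 0.0, -0.15] [-0.0, -0.63, -0.0]
3 [0.07, 0.0, -0.15] [0.0, -0.62, 0.0]
```

Emit:
apply_moves:
  targets:
    - [[0.08,0,-0.05],[0,-0.35,0],0]
    - [[0.07,0,-0.15],[0,-0.6,0],0]
    - [[0.07,0,-0.15],[0,-0.6,0],0]
    - [[0.07,0,-0.15],[0,-0.6,0],0]

```text
time_s: 9.15
tcp_pos: [0.5474, 0.1145, 0.1855]
eef_rot: [-179.8, 14.7, 6.5]
contact_force: [1.2, 0.6, -1.2]
gripper_width: 0.0116
```

Run:
```python
from tip import *
rel();rows(wp([20,25,30,35]),step=.03,astep=8)
```

```text
TCP in smoker mm [-60.9   0.5 185.5] yaw err 0.3 pitch -14.72 roll 0.2 nose [87.3  1.5 94.4] F [ 1.2  0.6 -1.2] 9.15 q [ 28.  21.  -6.  -6. -77.  70.]
0 [0.2, 0.01, -0.02] [-0.01, -0.66, 0.04]
1 [0.07, -0.0, -0.15] [0.0, -0.62, -0.0]
2 [0.07, -0.0, -0.15] [-0.0, -0.62, -0.0]
3 [0.07, 0.0, -0.15] [0.0, -0.63, 0.0]
```

Emit:
apply_moves:
  targets:
    - [[0.17,0,0.0],[0,-0.6,0.04],0]
    - [[0.09,0,-0.1],[0,-0.6,0.0],0]
    - [[0.07,0,-0.1],[0,-0.6,0],0]

```text
time_s: 9.45
tcp_pos: [0.5644, 0.117, 0.193]
eef_rot: [-179.7, 29.3, 6.3]
contact_force: [-0.3, -0.7, -1.9]
gripper_width: 0.0115
```

Run:
```python
from tip import *
rel();rows(wp([35,40]),step=.03,astep=8)
```

```text
TCP in smoker mm [-43.7   1.2 193. ] yaw err 0.18 pitch -29.35 roll 0.28 nose [76.7  1.8 67.4] F [-0.3 -0.7 -1.9] 9.45 q [ 25.  31.   9.  -9. -95.  73.]
0 [0.09, 0.03, -0.16] [-0.02, -0.71, 0.02]
1 [0.07, -0.0, -0.15] [0.0, -0.62, 0.0]
```

Emit:
apply_moves:
  targets:
    - [[0.08,0.03,-0.16],[-0.02,-0.65,0.02],0]
    - [[0.07,0,-0.13],[0,-0.55,0.0],0]
    - [[0.0,0,0],[0,0,0],0]
    - [[0.0,0,0],[0,0,0],0]

```text
time_s: 9.85
tcp_pos: [0.5778, 0.1173, 0.1986]
eef_rot: [-180.0, 39.4, 6.2]
contact_force: [-0.2, -0.2, -0.4]
gripper_width: 0.0112
```

Run:
```python
from tip import *
from look import look
s=rel();c,w,t=look("tp",("scene","wrist","top"))
cv2.imwrite("pics/tp_s.png",cv2.resize(c["img"][120:220,220:350],None,fx=6,fy=6,interpolation=cv2.INTER_CUBIC))
```

```text
TCP in smoker mm [-3.030e+01  1.000e-01  1.986e+02] yaw err 0.01 pitch -39.42 roll 0.03 nose [66.2  0.1 53.8] F [-0.2 -0.2 -0.4] 9.85 q [  23.   38.   18.  -11. -108.   73.]
```

View pics/tp_s.png

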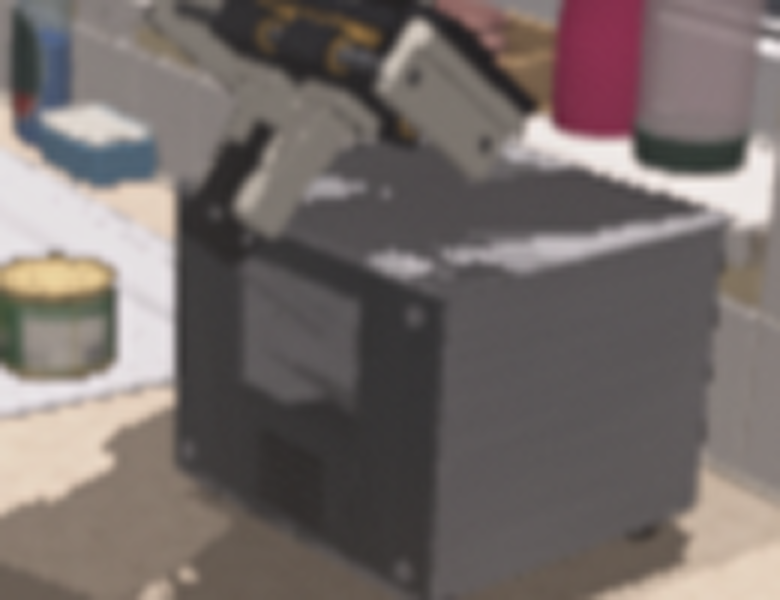

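View pics/wrist_tp.png

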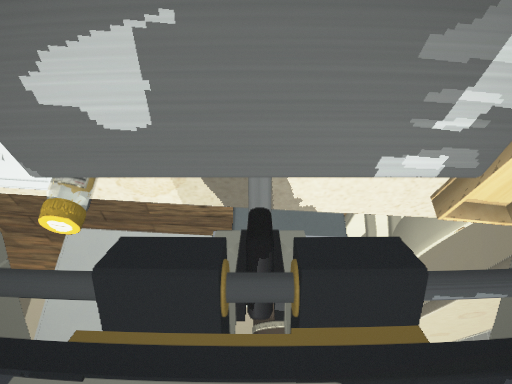

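The boat is tipped 39°. The gripper is clear of the top in both views, and the stem passes through the slot at scene crop (300,310). I hold for a moment and check the force before drawing back.

Emit:
apply_moves:
  targets:
    - [[0.0,0,0],[0,0,0],0]
    - [[0.0,0,0],[0,0,0],0]
    - [[0.0,0,0],[0,0,0],0]

```text
time_s: 10.3
tcp_pos: [0.5763, 0.1176, 0.2025]
eef_rot: [-179.9, 39.1, 6.3]
contact_force: [0.1, -0.4, -1.3]
gripper_width: 0.0116
```

Run:
```python
from tip import *
s=rel();print(np.round(s["moment"],3));c=r.capture("top");print(np.round(r.get_state()["contact_force"],2),np.round(r.get_state()["moment"],3))
rows(wp([30,20,10,0]),step=.03,astep=8)
```

```text
TCP in smoker mm [-31.9   0.5 202.5] yaw err 0.16 pitch -39.07 roll 0.13 nose [65.6  0.9 58.4] F [ 0.1 -0.4 -1.3] 10.3 q [  23.   38.   18.  -11. -108.   73.]
[ 2.090e-01 -2.414e+00 -1.000e-03]
[-0.51 -0.11 -0.59] [ 0.195 -2.344 -0.014]
0 [-0.03, 0.01, 0.18] [-0.0, 0.57, 0.01]
1 [-0.05, 0.01, 0.18] [-0.0, 0.57, 0.01]
2 [-0.05, 0.0, 0.16] [0.0, 0.62, 0.0]
3 [-0.07, 0.0, 0.15] [0.0, 0.63, 0.0]
4 [-0.05, 0.0, 0.16] [-0.0, 0.63, 0.0]
5 [-0.07, -0.0, 0.15] [0.0, 0.62, 0.0]
6 [-0.05, -0.0, 0.16] [0.0, 0.62, 0.0]
7 [-0.07, 0.0, 0.15] [-0.0, 0.62, 0.0]
```

Emit:
apply_moves:
  targets:
    - [[-0.03,0,0.18],[0,0.55,0],0]
    - [[-0.05,0,0.17],[0,0.6,0],0]
    - [[-0.06,0,0.16],[0,0.62,0],0]
    - [[-0.06,0,0.15],[0,0.62,0],0]

```text
time_s: 10.75
tcp_pos: [0.5564, 0.1151, 0.1811]
eef_rot: [-179.9, 19.5, 6.2]
contact_force: [-1.0, 0.4, -2.3]
gripper_width: 0.0117
```

Run:
```python
from tip import *
rel();rows(wp([10,0]),step=.03,astep=8)
```

```text
TCP in smoker mm [-51.9   0.2 181.1] yaw err 0.06 pitch -19.52 roll 0.07 nose [88.2  0.4 77.9] F [-1.   0.4 -2.3] 10.75 q [ 27.  25.  -1.  -7. -83.  71.]
0 [-0.08, 0.0, 0.13] [-0.0, 0.6, 0.0]
1 [-0.09, 0.0, 0.12] [-0.0, 0.6, 0.0]
2 [-0.05, -0.0, 0.16] [0.0, 0.62, 0.0]
3 [-0.07, 0.0, 0.15] [-0.0, 0.62, 0.0]
```

Emit:
apply_moves:
  targets:
    - [[-0.08,0,0.13],[0,0.6,0],0]
    - [[-0.08,0,0.13],[0,0.6,0],0]
    - [[-0.06,0,0.16],[0,0.6,0],0]
    - [[-0.06,0,0.15],[0,0.5,0],0]
    - [[0,0,0],[0,0,0],0]

```text
time_s: 11.25
tcp_pos: [0.5377, 0.1127, 0.1641]
eef_rot: [-179.7, 0.0, 6.3]
contact_force: [1.0, -0.3, -1.1]
gripper_width: 0.0114
```

Run:
```python
from tip import *
from look import look
s=rel();c,=look("lv",("scene",))
cv2.imwrite("pics/lv_s.png",cv2.resize(c["img"][140:215,240:320],None,fx=9,fy=8,interpolation=cv2.INTER_CUBIC))
rows([(sm((-78,0,147))[0],tool(SM["yaw"],0))],step=.03,astep=8)
```

```text
TCP in smoker mm [-70.8  -0.2 164.1] yaw err 0.14 pitch -0.01 roll 0.26 nose [ 95.7   0.4 113.6] F [ 1.  -0.3 -1.1] 11.25 q [ 32.  13. -21.  -0. -56.  64.]
0 [-0.21, 0.0, 0.44] [-0.03, 0.01, 0.02]
```

View pics/lv_s.png

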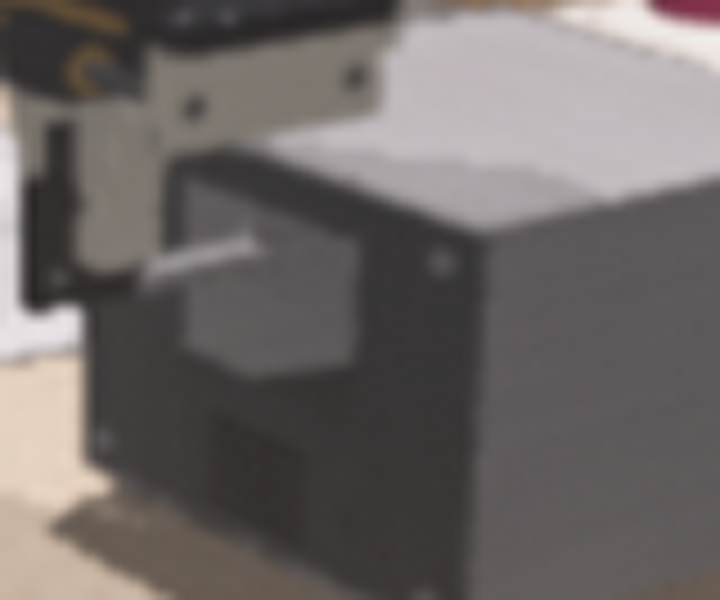

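The stem passes cleanly through the slot and no plug shows. I lower slightly and draw back part way, keeping nose up, until I can see into the trough.

Emit:
apply_moves:
  targets:
    - [[0,0,0.1],[-0.03,0.1,0.02],0]
    - [[-0.05,0,0.12],[0,0.1,0],0]
    - [[-0.2,0,0.05],[0,0,0],0]
    - [[-0.25,0,0],[0,0,0],0]
    - [[-0.25,0,0],[0,0,0],0]

```text
time_s: 11.8
tcp_pos: [0.5095, 0.1102, 0.1519]
eef_rot: [179.9, -1.5, 6.1]
contact_force: [-0.7, -0.5, -1.6]
gripper_width: 0.0117
```

Run:
```python
from tip import *
rel();rows([(sm((-140,0,148))[0],tool(SM["yaw"],-1))],step=.013,astep=8)
```

```text
TCP in smoker mm [-99.    0.3 151.9] yaw err -0.1 pitch 1.52 roll -0.06 nose [ 6.880e+01 -1.000e-01  1.058e+02] F [-0.7 -0.5 -1.6] 11.8 q [ 34.  10. -27.   1. -51.  61.]
0 [-0.26, 0.0, 0.02] [0.0, -0.02, -0.0]
1 [-0.26, 0.0, 0.02] [0.0, -0.02, -0.0]
2 [-0.26, 0.0, 0.02] [0.0, -0.02, -0.0]
3 [-0.26, 0.0, 0.02] [0.0, -0.02, -0.0]
```

Emit:
apply_moves:
  targets:
    - [[-0.25,0,0],[0,0,0],0]
    - [[-0.25,0,0],[0,0,0],0]
    - [[-0.22,0,0.0],[0,0,0],0]
    - [[-0.1,0,0],[0,0,0],0]

```text
time_s: 12.2
tcp_pos: [0.4728, 0.106, 0.151]
eef_rot: [179.9, -1.5, 6.1]
contact_force: [0.2, -0.2, -2.3]
gripper_width: 0.0119
```

Run:
```python
from tip import *
from look import look
s=rel();c,w,t=look("o1",("scene","wrist","top"))
cv2.imwrite("pics/o1.png",np.hstack([cv2.resize(c["img"][140:215,240:320],(400,375)),cv2.resize(w["img"],(400,375))[:, :]]))
```

```text
TCP in smoker mm [-1.36e+02  1.00e-01  1.51e+02] yaw err -0.09 pitch 1.48 roll -0.05 nose [ 31.8  -0.2 104.8] F [ 0.2 -0.2 -2.3] 12.2 q [ 37.   7. -32.   1. -50.  59.]
```

View pics/o1.png

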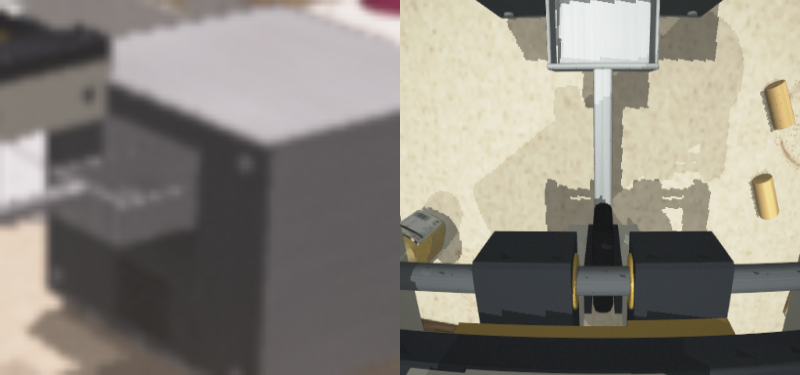

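The trough is empty: its floor is white and bare at wrist panel (605,30), and the scene view shows only the walls. I draw it fully out.

Emit:
apply_moves:
  targets:
    - [[-0.25,0,0],[0,0,0],0]
    - [[-0.35,0,0],[0,0,0],0]
    - [[-0.35,0,0.0],[0,0,0],0]
    - [[-0.35,0,0],[0,0,0],0]
    - [[-0.3,0,0],[0,0,0],0]

```text
time_s: 12.85
tcp_pos: [0.4067, 0.0989, 0.1489]
eef_rot: [179.9, -1.5, 6.0]
contact_force: [0.4, 0.7, -1.5]
gripper_width: 0.0116
```

Run:
```python
from tip import *
rel()
# tray target: centre (.478,-.2295)->refined; boat mid-length in tray: boat extents -150..40 => centre x -55
ty=-4.5; c=np.array([.478,-.2295]); d=np.array([np.cos(np.radians(ty)),np.sin(np.radians(ty))])
tcp=c+d*(-.1265+.055-.0)
print("TCP over tray",tcp)
rows([((.41,0,.15),tool(1,-1)),((tcp[0],tcp[1],.13),tool(ty,0))],step=.038)
```

```text
TCP in smoker mm [-2.025e+02  1.000e-01  1.489e+02] yaw err -0.17 pitch 1.5 roll -0.07 nose [-34.7  -0.4 102.7] F [ 0.4  0.7 -1.5] 12.85 q [ 42.   0. -39.   1. -50.  53.]
TCP over tray [ 0.40672041 -0.22389017]
0 [-0.06, 0.82, -0.01] [-0.0, -0.02, 0.21]
1 [-0.03, 0.82, -0.01] [-0.0, -0.02, 0.21]
2 [-0.01, 0.82, -0.01] [-0.0, -0.02, 0.21]
3 [-0.03, 0.93, 0.08] [-0.0, -0.02, 0.11]
4 [-0.02, 0.93, 0.08] [-0.0, -0.02, 0.11]
5 [-0.0, 0.93, 0.08] [-0.0, -0.02, 0.11]
6 [0.01, 0.93, 0.08] [-0.0, -0.02, 0.11]
7 [0.03, 0.93, 0.08] [-0.0, -0.02, 0.11]
8 [0.04, 0.93, 0.08] [-0.0, -0.02, 0.11]
```

Emit:
apply_moves:
  targets:
    - [[-0.05,0.5,0],[0,-0.02,0.2],0]
    - [[-0.03,0.8,0],[0,-0.02,0.2],0]
    - [[0,0.85,0],[0,-0.02,0.2],0]
    - [[0,0.9,0],[0,-0.02,0.12],0]
    - [[0,0.9,0],[0,-0.02,0.12],0]

```text
time_s: 13.35
tcp_pos: [0.4062, -0.0601, 0.1501]
eef_rot: [-179.8, -0.9, -0.3]
contact_force: [1.2, 0.5, -2.5]
gripper_width: 0.0113
```

Run:
```python
from tip import *
st()
rows([((.406,-.2225,.125),tool(-4,0))],step=.035)
```

```text
13.35 [ 0.4062 -0.0601  0.1501] [-179.78   -0.93   -0.34] F [ 1.16  0.54 -2.46] w 0.0113 q [ 19.5  -0.5 -39.2   0.1 -50.4  70. ]
0 [0.0, 0.81, 0.12] [-0.01, -0.02, 0.09]
1 [0.01, 0.81, 0.12] [-0.01, -0.02, 0.09]
2 [0.02, 0.81, 0.12] [-0.01, -0.02, 0.09]
3 [0.03, 0.81, 0.12] [-0.01, -0.02, 0.09]
4 [0.04, 0.81, 0.13] [-0.01, -0.02, 0.09]
```

Emit:
apply_moves:
  targets:
    - [[0,0.85,0.1],[0,-0.02,0.09],0]
    - [[0.01,0.85,0.1],[0,-0.02,0.09],0]
    - [[0.02,0.8,0.1],[0,-0.02,0.09],0]
    - [[0.03,0.6,0.1],[0,-0.02,0.09],0]
    - [[0.03,0.3,0.1],[0,-0.02,0.05],0]

```text
time_s: 13.85
tcp_pos: [0.4029, -0.2017, 0.1309]
eef_rot: [-179.7, -0.4, -3.8]
contact_force: [0.4, 0.1, -1.0]
gripper_width: 0.0115
```

Emit:
apply_moves:
  targets:
    - [[0,0.0,0],[0,0,0],0]

```text
time_s: 13.95
tcp_pos: [0.4018, -0.2025, 0.1304]
eef_rot: [-179.7, -0.3, -3.9]
contact_force: [-0.6, -0.0, -1.6]
gripper_width: 0.0118
```

Run:
```python
from tip import *
from look import look
st()
rows([((.406,-.2225,.07),tool(-4,0))],step=.035)
w,t=look("tr",("wrist","top"))
```

```text
13.95 [ 0.4018 -0.2025  0.1304] [-179.73   -0.3    -3.89] F [-0.62 -0.02 -1.56] w 0.0118 q [ -1.7   5.5 -35.7  -0.3 -48.5  88.1]
0 [0.06, 0.25, 0.75] [-0.02, -0.02, 0.01]
1 [0.07, 0.25, 0.75] [-0.02, -0.02, 0.01]
```

View pics/wrist_tr.png

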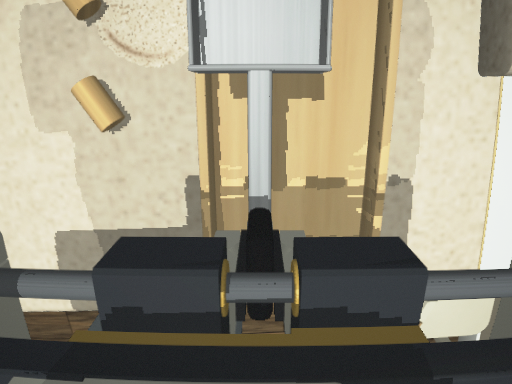

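The empty boat is over the tray, about 20 mm left of the tray's centre (boat at column 259, tray centre about 296). I correct sideways, then lower.

Emit:
apply_moves:
  targets:
    - [[0.06,0.25,0.1],[-0.03,-0.03,0],0]
    - [[0.06,0.2,0.25],[-0.01,0,0],0]
    - [[0,0.05,0.3],[0,0,0],0]
    - [[0,0,0.3],[0,0,0],0]
    - [[0,0,0.2],[0,0,0],0]

```text
time_s: 14.55
tcp_pos: [0.408, -0.2213, 0.0838]
eef_rot: [179.9, -0.4, -3.5]
contact_force: [-0.1, 0.4, -1.2]
gripper_width: 0.0117
```

Run:
```python
from tip import *
st()
rows([((.406,-.2225,.0595),tool(-4,0))],step=.035)
```

```text
14.55 [ 0.408  -0.2213  0.0838] [179.91  -0.39  -3.46] F [-0.13  0.4  -1.23] w 0.0117 q [ -4.   10.6 -37.6   0.1 -41.4  90.4]
0 [-0.05, 0.03, 0.61] [0.01, -0.05, 0.07]
```

Emit:
apply_moves:
  targets:
    - [[-0.03,0.03,0.2],[0,-0.05,0.03],0]
    - [[0,0,0.15],[0,0,0.03],0]
    - [[0,0,0.12],[0,0,0],0]
    - [[0,0,0.06],[0,0,0],0]
    - [[0,0,0.03],[0,0,0],0]

```text
time_s: 15.05
tcp_pos: [0.4064, -0.2224, 0.0585]
eef_rot: [179.9, 0.2, -3.9]
contact_force: [-3.3, -0.0, 4.2]
gripper_width: 0.0115
```

Run:
```python
from tip import *
st()
```

```text
15.05 [ 0.4064 -0.2224  0.0585] [ 1.799e+02  1.700e-01 -3.910e+00] F [-3.28 -0.04  4.18] w 0.0115 q [ -4.1  13.1 -38.9   0.2 -38.1  90.1]
```

Contact felt at +4 N. I release gently.

Emit:
apply_moves:
  targets:
    - [[0,0,-0.02],[0,0,0],12]
    - [[0,0,0],[0,0,0],20]
    - [[0,0,0],[0,0,0],35]
    - [[0,0,0],[0,0,0],45]
    - [[0,0,0],[0,0,0],45]
  squeeze: 10

```text
time_s: 15.55
tcp_pos: [0.4082, -0.2226, 0.0609]
eef_rot: [179.9, -0.1, -3.9]
contact_force: [-0.1, -0.3, 0.4]
gripper_width: 0.0385
```

Emit:
apply_moves:
  targets:
    - [[0,0,-0.2],[0,0,0],45]
    - [[0,0,-0.4],[0,0,0],45]
    - [[0,0,-0.6],[0,0,0],45]
    - [[0,0,-0.8],[0,0,0],45]
    - [[0,0,-0.8],[0,0,0],45]

```text
time_s: 16.05
tcp_pos: [0.4051, -0.222, 0.1748]
eef_rot: [179.9, 0.4, -3.9]
contact_force: [1.3, -0.1, 0.3]
gripper_width: 0.045
```

Run:
```python
from tip import *
from look import look
st()
c,w,t=look("end",("scene","wrist","top"))
cv2.imwrite("pics/end_s.png",cv2.resize(c["img"][125:335,170:400],None,fx=3,fy=2.8,interpolation=cv2.INTER_CUBIC))
cv2.imwrite("pics/end_t.png",cv2.resize(t["img"][80:290,100:420],None,fx=2.4,fy=2.4,interpolation=cv2.INTER_CUBIC))
```

```text
16.05 [ 0.4051 -0.222   0.1748] [179.9    0.43  -3.9 ] F [ 1.26 -0.07  0.29] w 0.045 q [ -4.1   3.9 -30.7   0.1 -55.8  90.1]
```

View pics/end_s.png

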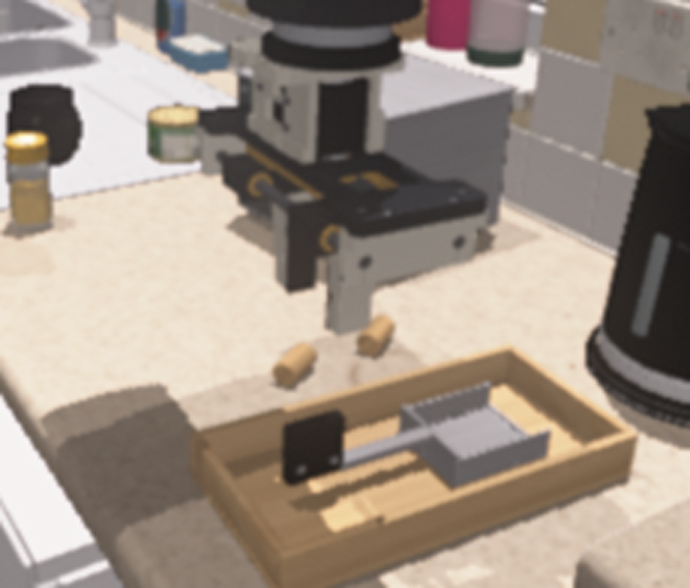

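View pics/end_t.png

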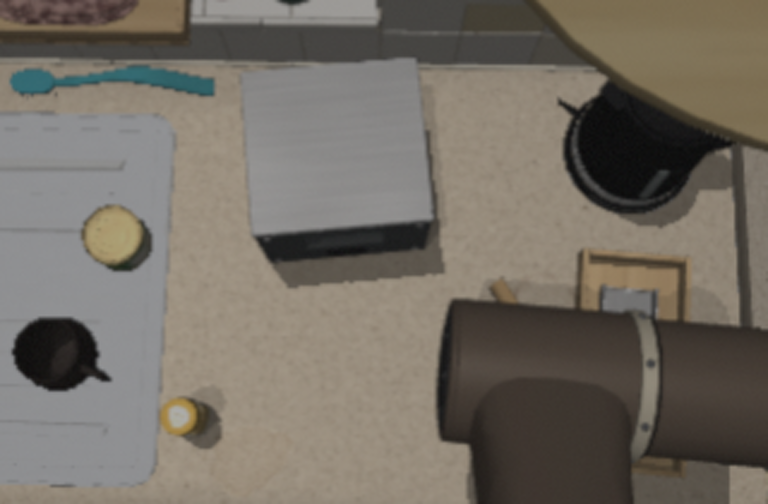

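View pics/wrist_end.png

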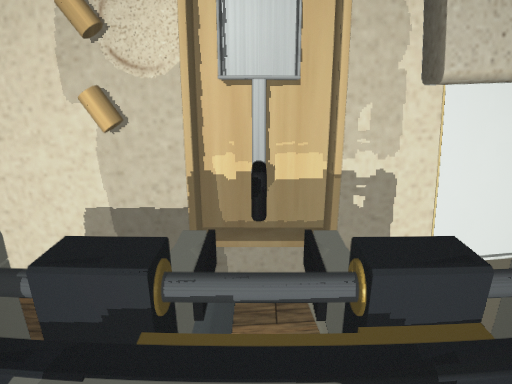

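The boat lies empty and upright in the tray: handle at wrist (259,190), trough at (260,38), tray walls at columns 190 and 340. The bean tin (147,178), mug (123,227) and spice jar (176,253) are at the same top pixels as at the start, and only the two small plugs are outside. A last numeric check of level and position follows.

Run:
```python
from ov import *
w=load("wrist_end");C=cloud(w,np.load("wristM_end.npy"))
for v,nm in ((90,"stem"),(150,"stem"),(170,"handle"),(210,"handle"),(30,"floor"),(60,"floor")): print(nm,v,np.round(np.median(C[v,256:262],0),4))
for v in (10,40,65): print("walls z",np.round(np.nanmax(C[v,215:224,2]),4),np.round(np.nanmax(C[v,296:304,2]),4))
a=load("top0");b=load("top_end")
m=(slice(90,200),slice(325,400))
d=cv2.absdiff(a["img"][90:165,330:400],b["img"][90:165,330:400]);print("kettle diff",d.mean(),d.max())
st()
```

```text
stem 90 [ 0.4792 -0.2254  0.0262]
stem 150 [ 0.4294 -0.222   0.0266]
handle 170 [ 0.4207 -0.2214  0.0619]
handle 210 [ 0.3895 -0.2192  0.0657]
floor 30 [ 0.5289 -0.2289  0.0013]
floor 60 [ 0.5042 -0.2271  0.0017]
walls z 0.0233 0.0232
walls z 0.0238 0.0231
walls z 0.0232 0.0234
kettle diff 7.281587301587302 17
16.2 [ 0.4069 -0.2222  0.1758] [ 1.7989e+02  1.0000e-01 -3.8900e+00] F [-0.46  0.41 -0.03] w 0.0451 q [ -4.1   3.8 -30.7   0.1 -55.6  90.1]
```

The stem and walls are flat to within 1 mm, so the boat is level. The whole cloud reads about 6.5 mm low, because the arm was still moving when the pose was read. Handing in.

Run:
```python
from plant import r
print(r.close_job(), r.get_state()["time_s"])
```

```text
the job is handed in; nothing more can be done
the job is handed in; nothing more can be done
```

I carried the loaded boat through the slot and tipped it about 39° nose down inside the smoker. Then I drew it out and laid it back in the tray. I handed the job in at about 16 s of the 59 s allowed, and no verdict is reported.

**Checks that passed:**
- **Boat and plug:** the trough was empty on the way out. In the last pictures the boat is upright and about centred in the tray, level to about 1 mm along the stem and walls. Only the two small plugs are outside the smoker.
- **Clearance:** wrist force readings stayed within about 1 N of the held load all the way in, while tipping and on the way out. I had no direct reading of the contact between boat and smoker.
- **Bystanders:** the mug, bean tin and spice jar are at the same pixels as at the start. A before-and-after comparison of the kettle showed only a small difference, which I put down to lighting.

**Checks that disagreed or were not made:**
- The last wrist depth picture read about 6.5 mm low throughout, because the arm was still moving when the pose was read.
- The scene camera sits about 3 mm off from the top camera, so I trusted only relative positions from it.
- I never saw the plug inside the chamber. I infer it is there because it was in the boat going in and the boat came out empty.

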